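# Move a scintillator crystal to the linear stage with self-closing tweezers

### The arm

A 6-joint arm with a two-finger parallel gripper is mounted at the origin on the work surface. World frame = base frame: x ahead of the robot, y to its left, z up, the work surface at z = 0. Lengths are in mm, angles in rad, forces in N, time in s.
With the tool pointing down it reaches from about 275 to 975 mm from the base axis. Payload 8.4 kg.
Tool frame: the origin (TCP) lies between the finger pads; the fingertips stand nose_length ahead of it and the grasp point (between the pads) lies 11 mm behind it (nose_length is the distance from the TCP to the fingertips, in mm); x points along the fingers, z is the direction in which the jaws open and shut, and the axes are right-handed (so a half turn about x gives the same grasp; the last joint's range is limited). The gripper opens to 92 mm and grips with 3 to 60 N. Pads are 20 mm wide; open, the fingers measure 128 mm over their backs; the gripper's body (75 mm by 189 mm) begins 69 mm behind the grasp point.
Start: joints at [1.291, 0.353, 1.633, -0, 1.155, -0.002], TCP at [171.399, 601.041, 222.583] pointing down, gripper open.
Joint ranges: [-2.63, 2.63], [-0.92, 2.1], [0.06, 2.66], [-1.3, 4.44], [0, 2.69], [-3.02, 3.02]. Speed limits (rad/s): [2.22, 2.22, 2.79, 3.14, 3.14, 3.14].

### API

Orientations are given as a unit quaternion [x, y, z, w].
In Python, from bench import * gives the robot as it stands.
- The arm moves only by the tool step_arm, never from a script. Its arguments are lists of equal length, an entry for each row: "jaw": the opening, from 0 (shut) to 1 (fully open); "linear": the shift along the tool's x, y, z in units of 25 mm (1.0 is 25 mm), a list of three; "turn": the turn about the tool's x in units of 6 degrees (1.0 is 6 degrees). In form: {"jaw": [jaw, ...], "linear": [[tx, ty, tz], ...], "turn": [turn, ...]}. A call has 1 to 20 rows; each row shifts and turns the commanded pose from where the row before left it, along the tool's axes as they then stand; what a row does not reach is not made up. A row lasts 1/12 s, in which the tool goes at most 41.7 mm and 7.16 degrees, less where a joint would pass 70% of its speed; a pose out of reach is approached as far as the arm can. A call is refused whole if a number of a shift passes 1 or a number of a turn 1, either way. A call with a gripper value outside its range is refused whole. The fingers move at their own pace and stop on an object; "newtons" is the grip in N (left out, the last holds). Time passes only in rows, so rows that do not move let the fingers close. It gives the time, the measured TCP pose, the force and the opening at its end, in the units of the state.
- get_state(): the state, without advancing time (a new reading comes with each control period).
- get_image(name): name is "scene" or "top"; returns the picture (480x640x3 uint8, red, green, blue); there is no depth.
- calibration(name): a dict with "fx", "fy", "cx", "cy" (pixels), "dist" ([k1, k2, p1, p2, k3] as OpenCV has them; the pictures are not rectified), "cam_to_world" (4x4, takes a point from camera to world coordinates). Camera axes: x right, y down, z forward; pixel columns grow to the right and rows downward; lengths in mm; the calibration is good to about 2 mm. A picture is of the moment at which its call begins. calibration takes no time and is no camera call.
- close_job(): hands the job in, once; it reports no verdict.
The state is a dict: "time": time; "joint_pos": joint angles; "qvel": joint speeds; "effort": joint torques, N m; "tool_pos": TCP position; "tool_rot": TCP orientation; "wrist_force": force on the tool from outside, world axes, zero at the start; "torque": the same for the moment, N m; "grip_width": opening from 0.0 (shut) to 1.0 (fully open).
Only numpy, scipy, OpenCV 4.12 (cv2) and the standard library are available. Lean on these libraries where they do the work, as an engineer would, in place of code of your own. Each camera call takes 0.05 s, during which the arm holds its last target.

### The job

Take the self-closing tweezers from their yellow parking fin, use them to pick up the green crystal from the tray, and set it down gently, not dropped, in the middle of the white pad on the linear stage, lying flat with its long side along the long side of the pad. Then clip the tweezers back upright on the fin, tips down at its foot, and let go. Never touch a crystal with the gripper itself, do not tip the green one over, and leave the amber and violet crystals where they are.

Things in the scene. Friction and masses are not known exactly. Their poses are not given: they have to be found in the camera images.
- tweezers_grip (a point): Middle between the two red grip plates of the upright cross-lock (self-closing) tweezers, 102 mm above the tips. z up along them to the tail block, which ends 52 mm above this point; y: the way the plates are squeezed and the jaws open. Each plate is 16 mm wide (x), 36 mm tall, centred about this height. Width over the plates (y): 28 mm with 12 mm in the jaws, 21.5 mm fully squeezed.
- tweezers_tip (a point): Middle point between the lower ends of the two steel jaws, 102 mm below tweezers_grip; same axes. Each jaw is a flat plate 12 mm wide (x), 20 mm tall, 3 mm thick, standing on either side (y) of this point; above them the arms bulge to 15 mm from the middle line.
- tw_arm_a (a joint): Opening of the tweezers, rad, both arms alike: -0.035 closed on nothing (jaw gap 2 mm), 0 jaws 12 mm apart and parallel (on fin or crystal), 0.07 fully open (gap 32 mm). Squeezing the red plates opens the jaws; a spring closes them. Each plate needs about 15 N to begin opening from 0 and 20 N to open fully (squeeze with 25 to 30 N, a stop takes the excess); 4 to 9 N holds them unopened.
- fin_seat (a point): Foot of the yellow parking fin, centre, at the top face of its grey base (base 60 x 70 mm, 20 mm tall, fixed). The fin is 12 mm thick (y), 36 mm long (x), and rises 22 mm above this point (z up). Parked tweezers straddle it with their tips at this height.
- green_center (a point): Centre of the green crystal, a loose block 26 mm long (x), 12 mm wide (y) and 16 mm tall (z), about 22 g, lying on the black tray; the tray floor is 8 mm above the table with a 4 mm rim. Grip it across its 12 mm width (y) with the jaws. The three crystals lie in a row about 60 mm apart in any order.
- amber_center (a point): Centre of the amber crystal, same size; must stay.
- violet_center (a point): Centre of the violet crystal, same size; must stay.
- green_crystal: The green crystal itself; origin at the centre of its underside, axes as green_center.
- amber_crystal: The amber crystal itself; origin at the centre of its underside.
- violet_crystal: The violet crystal itself; origin at the centre of its underside.
- tweezers: The whole tweezers with both arms, 60 g, 154 mm long; origin at the tips, same point as tweezers_tip.
- stand: The fixed parking stand with the fin; origin under its base on the table.
- pad_center (a point): Centre of the top face of the white pad (44 mm along x, 30 mm along y) on the black carriage of the fixed linear stage, 43 mm above the table; carriage 80 x 76 mm, its top 3 mm below the pad's. z up.

How it is judged:
By the outcome, as a careful person would: the job done as asked, in the order asked, and still so for the second after the job is handed in, with the robot touching nothing.
It also fails if it takes over 48 s, if anything falls off the work surface, if the arm or the gripper's body presses on something with over 40 N, if the wrist force passes 120 N, or if a joint passes its speed limit or range.

## Working session

There is one attempt and no reset: what is moved stays moved. The work goes in short steps, Python scripts to look and compute and a tool call to move; the robot and the scene stay as the last step left them, time stands still between calls to the robot, and variables do not carry over. Pictures are saved under pics/ and viewed, and the job is handed in when it is done.

Besides the shell and the picture viewer there is one more tool, called as name(argument=value, ...) on one line, values as JSON. step_arm: Moves the arm, as the interface text tells. Its arguments: {"type":"object","properties":{"jaw":{"type":"array"},"linear":{"type":"array"},"turn":{"type":"array"},"newtons":{"type":"number"}},"required":["jaw","linear","turn"]}

```bash
ls; mkdir -p pics; python3 - <<'E'
from bench import *
import cv2
print(get_state())
for n in ("scene","top"):
    im=get_image(n); cv2.imwrite(f"pics/{n}0.png",im[:,:,::-1]); print(n,calibration(n))
E
```

```text
pics
{'time': 0.0, 'joint_pos': array([ 1.29059273e+00,  3.53652803e-01,  1.63412777e+00, -6.46470976e-06,
        1.15518032e+00, -2.38018131e-03]), 'qvel': array([-0.00135817,  0.00038212, -0.00053947,  0.00151076,  0.00086689,
       -0.00120548]), 'effort': array([ 1.54742102e-03, -5.93852055e+01, -3.34204888e+01,  6.98496541e-02,
        2.37022934e-02, -9.94817378e-05]), 'tool_pos': array([171.27241825, 600.57778355, 221.86349575]), 'tool_rot': array([-0.42624374,  0.56480121,  0.42565943,  0.56403007]), 'wrist_force': array([-0.65730817,  0.01303781, -0.00312422]), 'torque': array([ 0.06906547,  0.00780474, -0.00737713]), 'grip_width': 1.0016995042354877}
scene {'fx': 559.5665750641177, 'fy': 559.5665750641177, 'cx': 318.98436146340026, 'cy': 240.48933762509765, 'dist': array([0.01243334, 0.        , 0.        , 0.        , 0.        ]), 'cam_to_world': array([[-3.30553553e-01,  7.11754614e-01, -6.19790060e-01,
         1.07258823e+03],
       [ 9.43699199e-01,  2.40293245e-01, -2.27356499e-01,
         2.18552465e+02],
       [-1.28906722e-02, -6.60048882e-01, -7.51112045e-01,
         7.94070045e+02],
       [ 0.00000000e+00,  0.00000000e+00,  0.00000000e+00,
         1.00000000e+00]])}
top {'fx': 438.73475601613296, 'fy': 438.73475601613296, 'cx': 317.139879566699, 'cy': 240.86054366024422, 'dist': array([-0.1076463,  0.       ,  0.       ,  0.       ,  0.       ]), 'cam_to_world': array([[ 6.04228659e-03, -9.85948498e-01,  1.66940258e-01,
         4.07937716e+02],
       [-9.99412568e-01, -3.22264023e-04,  3.42697530e-02,
        -1.57172464e+01],
       [-3.37344127e-02, -1.67049260e-01, -9.85371267e-01,
         7.98096906e+02],
       [ 0.00000000e+00,  0.00000000e+00,  0.00000000e+00,
         1.00000000e+00]])}
```

View pics/scene0.png

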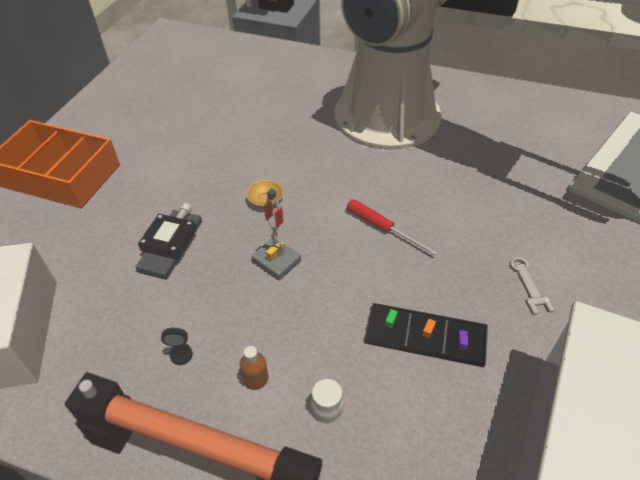

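View pics/top0.png

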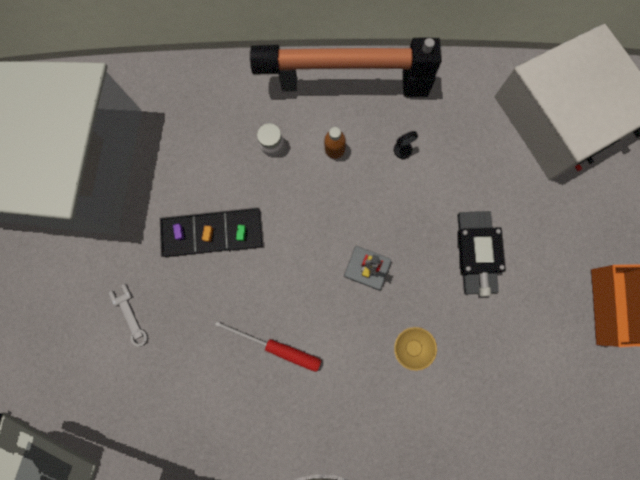

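Scene view: tweezers at about (272,215) on the stand at (276,257), pad at (167,232), green at (391,318). Top view: pad (484,250), stand (369,268), green (241,232), amber (207,233), violet (178,231). I'll zoom in next.

```bash
python3 - <<'E'
import cv2, numpy as np
t=cv2.imread("pics/top0.png"); s=cv2.imread("pics/scene0.png")
def crop(im,x,y,w,h,k): return cv2.resize(im[y:y+h,x:x+w],None,fx=k,fy=k,interpolation=cv2.INTER_CUBIC)
a=crop(t,335,235,65,65,6);b=crop(t,450,205,65,100,4)
c=crop(t,155,200,115,65,6)
def pad(i,w,h):
    o=np.zeros((h,w,3),np.uint8);o[:i.shape[0],:i.shape[1]]=i;return o
cv2.imwrite("pics/z1.png",np.hstack([pad(a,395,400),pad(b,265,400)]))
cv2.imwrite("pics/z2.png",c)
d=crop(s,235,175,80,110,5);e=crop(s,125,190,85,90,4)
cv2.imwrite("pics/z3.png",np.hstack([pad(d,405,560),pad(e,345,560)]))
E
```

```text
(no output)
```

View pics/z1.png

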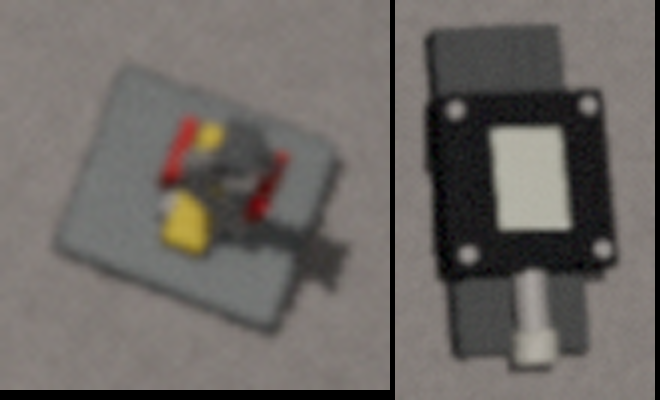

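View pics/z2.png

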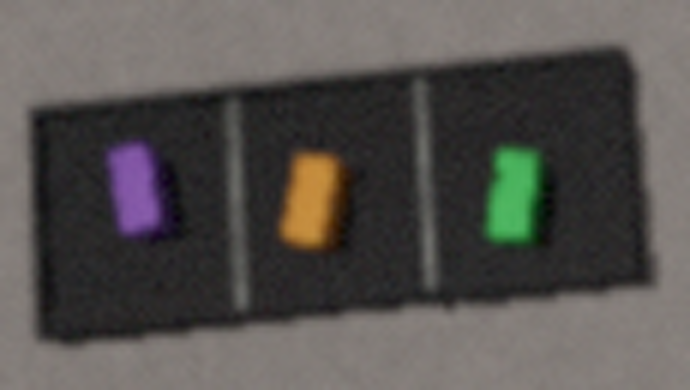

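View pics/z3.png

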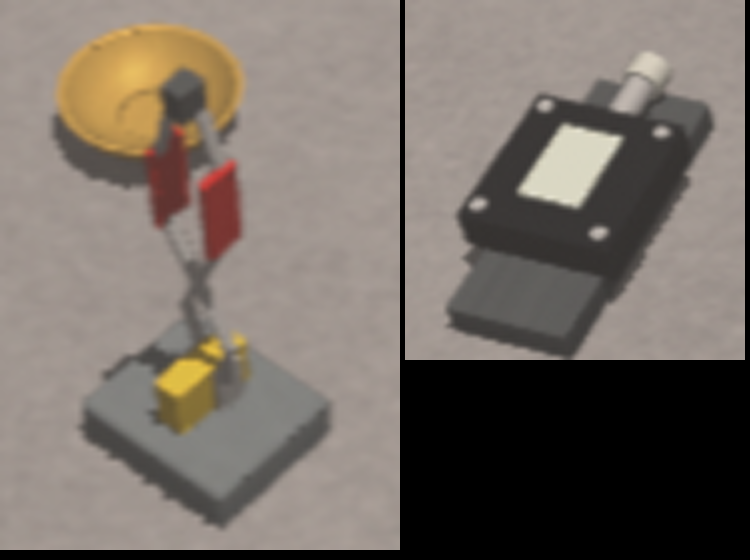

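```bash
cat > h.py <<'E'
import cv2, numpy as np
from scipy.optimize import minimize
from scipy.spatial.transform import Rotation as R
import pickle, os
def cal(n):
    import bench
    c=bench.calibration(n); K=np.array([[c['fx'],0,c['cx']],[0,c['fy'],c['cy']],[0,0,1]])
    return K,np.array(c['dist']),np.linalg.inv(c['cam_to_world'])
def proj(n,P,C={}):
    if n not in C: C[n]=cal(n)
    K,d,T=C[n]; return cv2.projectPoints(np.asarray(P,float).reshape(-1,1,3),cv2.Rodrigues(T[:3,:3])[0],T[:3,3],K,d)[0].reshape(-1,2)
def box(x,y,yaw,lx,ly,z0,z1):
    c,s=np.cos(yaw),np.sin(yaw)
    return np.array([[x+c*a*lx/2-s*b*ly/2,y+s*a*lx/2+c*b*ly/2,z] for a in(-1,1) for b in(-1,1) for z in (z0,z1)])
def render(n,P,roi,k=8):
    x,y,w,h=roi
    hull=cv2.convexHull(((proj(n,P)-[x,y]+.5)*k).astype(np.float32))
    m=np.zeros((h*k,w*k),np.uint8); cv2.fillConvexPoly(m,np.round(hull*16-8).astype(np.int32),255,cv2.LINE_8,4)
    m=cv2.resize(m,(w,h),interpolation=cv2.INTER_AREA)/255.
    return cv2.GaussianBlur(m,(0,0),.6)
def fit(n,feat,roi,p0,dims,valid=None):
    x,y,w,h=roi; F=feat[y:y+h,x:x+w].astype(float)
    V=np.ones_like(F,bool) if valid is None else valid[y:y+h,x:x+w]
    def cost(p):
        m=render(n,box(p[0],p[1],p[2]/20,*dims),roi)[V]; f=F[V]
        A=np.c_[m,np.ones_like(m)]; s,r,_,_=np.linalg.lstsq(A,f,rcond=None)
        return r[0]/len(f)/f.var() if len(r) else 1
    best=None
    for dx in(-4,0,4):
      for dy in (-4,0,4):
        q=[p0[0]+dx,p0[1]+dy,p0[2]*20]
        r=minimize(cost,q,method='Nelder-Mead',options=dict(initial_simplex=[q,[q[0]+5,*q[1:]],[q[0],q[1]+5,q[2]],[*q[:2],q[2]+2]],xatol=.02,fatol=1e-6))
        if best is None or r.fun<best.fun: best=r
    return best.x[0],best.x[1],best.x[2]/20,best.fun
def ray(n,uv,z):
    K,d,T=cal(n); q=cv2.undistortPoints(np.array([[uv]],float),K,d)[0,0]
    W=np.linalg.inv(T); v=W[:3,:3]@[q[0],q[1],1]; o=W[:3,3]; return o+v*(z-o[2])/v[2]
E
cat > m.py <<'E'
from h import *
I={n:cv2.imread(f"pics/{n}0.png").astype(float) for n in("top","scene")}
px={'top':dict(green=(241,232),amber=(207,233),violet=(178,231),pad=(484,250),base=(369,268)),
 'scene':dict(green=(391,318),amber=(429,327),violet=(463,339),pad=(167,232),base=(276,257))}
for n in I:
    im=I[n]; B,G,Rr=cv2.split(im)
    ft=dict(green=G-Rr,amber=Rr-B,violet=B-G,pad=G,base=cv2.GaussianBlur(Rr-B,(0,0),.6))
    for o in ft:
        u,v=px[n][o]; r={'pad':12,'base':34}.get(o,12)
        if o=='pad': r=15 if n=='top' else 17
        roi=(u-r,v-r,2*r,2*r)
        dims=dict(pad=(44,30,40,43),base=(60,70,0,20)).get(o,(26,12,8,24))
        z=(dims[2]+dims[3])/2; c=ray(n,(u,v),z)
        valid=None
        if o=='pad': valid=np.ones(B.shape,bool); 
        if o=='base':
            sat=im.max(2)-im.min(2); valid=cv2.dilate((sat>40).astype(np.uint8),np.ones((5,5)))==0
        outs=[]
        for y0 in ([0,.35,-.35] if o!='base' else [0,-.3,.3,-.6,1.2]):
            outs.append(fit(n,ft[o],roi,(c[0],c[1],y0),dims,valid))
        b=min(outs,key=lambda t:t[3]); print(n,o,np.round(b,3))
E
time python3 m.py
```

```text
top green [ 5.56417e+02  1.52507e+02 -9.00000e-02  2.50000e-02]
top amber [ 5.54962e+02  2.15423e+02 -1.36000e-01  3.50000e-02]
top violet [5.58634e+02 2.71134e+02 2.28000e-01 4.60000e-02]
top pad [ 5.21398e+02 -2.80556e+02  3.30000e-02  1.70000e-02]
top base [ 4.92249e+02 -7.91470e+01 -3.68000e-01  8.20000e-02]
scene green [ 5.52228e+02  1.50956e+02 -8.90000e-02  1.22000e-01]
scene amber [ 5.50802e+02  2.13714e+02 -1.50000e-01  1.03000e-01]
scene violet [5.54722e+02 2.69683e+02 1.74000e-01 1.22000e-01]
scene pad [ 5.18761e+02 -2.81821e+02  3.60000e-02  1.52000e-01]
scene base [ 4.90442e+02 -7.95360e+01 -3.77000e-01  5.60000e-02]
real	0m25.715s
user	0m25.200s
sys	0m0.291s
```

```bash
python3 - <<'E'
from h import *
import bench
s=bench.get_state(); M=R.from_quat(s['tool_rot']).as_matrix(); print(M.round(4)); print([k for k in dir(bench) if k[0]!='_'])
print(getattr(bench,'nose_length',None))
for n in('top','scene'):
    im=cv2.imread(f'pics/{n}0.png'); print(n,proj(n,[s['tool_pos'],[491.3,-79.3,122],[491.3,-79.3,174],[491.3,-79.3,20]]).round(1))
    im=cv2.resize(im,None,fx=4,fy=4,interpolation=cv2.INTER_CUBIC)
    def draw(P,col):
        h=cv2.convexHull(((proj(n,P)+.5)*4-.5).astype(np.float32)); cv2.polylines(im,[np.round(h).astype(np.int32)],True,col,1)
    draw(box(491.3,-79.3,-.372,60,70,0,20),(255,255,0)); draw(box(491.3,-79.3,-.372,36,12,20,42),(255,0,0))
    for sg in(1,-1):
        o=sg*12.5; draw(box(491.3+np.sin(.372)*o,-79.3+np.cos(.372)*o,-.372,16,3,104,140),(255,0,255))
    u,v=(px:=proj(n,[[491.3,-79.3,80]])[0]*4); u=int(u);v=int(v)
    cv2.imwrite(f'pics/ov_{n}.png',im[v-250:v+250,u-200:u+200])
a=cv2.imread('pics/ov_top.png');b=cv2.imread('pics/ov_scene.png');cv2.imwrite('pics/ov.png',np.hstack([a,b]))
E
```

```text
[[-3.000e-04 -9.617e-01  2.742e-01]
 [-1.200e-03  2.742e-01  9.617e-01]
 [-1.000e+00 -0.000e+00 -1.300e-03]]
['PlanningError', 'calibration', 'close_job', 'get_image', 'get_state', 'nose_length']
8.0
top [[-81.  460.2]
 [373.2 260.7]
 [376.6 256.3]
 [367.9 267.8]]
scene [[735.3 132.9]
 [270.8 215.5]
 [268.3 192.9]
 [275.2 254.7]]
```

View pics/ov.png

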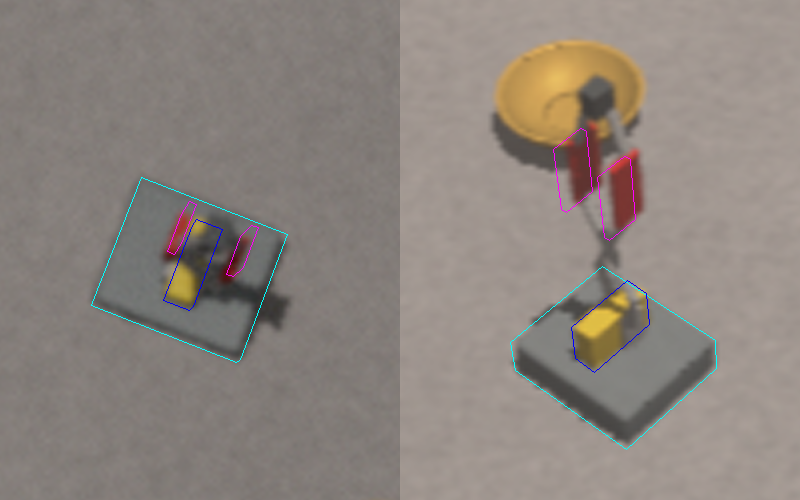

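```bash
cat > tw.py <<'E'
from h import *
yf=-.372
def plates(p):
    x,y,yaw,pit=p  # x,y at tip; pitch lean along tweezer x ; z20 tip
    out=[]
    for sg in(1,-1):
        b=box(0,0,0,16,2.5,84,120); b[:,1]+=sg*12.75
        out.append(R.from_euler('ZY',[yaw,pit]).apply(b)+[x,y,20])
    return out
def feat(n):
    im=cv2.imread(f"pics/{n}0.png").astype(float); return im[:,:,2]-np.maximum(im[:,:,1],im[:,:,0])
rois=dict(top=(358,248,30,30),scene=(258,190,36,50)); F={n:feat(n)[r[1]:r[1]+r[3],r[0]:r[0]+r[2]].clip(0) for n,r in rois.items()}
def cost1(n,p):
    ms=[render(n,P,rois[n]) for P in plates(p)]
    f=F[n].ravel(); A=np.c_[ms[0].ravel(),ms[1].ravel(),np.ones(len(f))]
    if n=='scene': A=np.c_[np.maximum(*ms).ravel(),np.ones(len(f))]
    r=np.linalg.lstsq(A,f,rcond=None)[1]; return r[0]/len(f)/f.var()
def run(names,lean):
    best=None
    for x0 in(-6,0,4):
        f=lambda q:sum(cost1(n,(q[0],q[1],q[2]/20,q[3]/100 if lean else 0)) for n in names)
        q=np.array([491+x0,-79-x0/3,yf*20,0.]); S=np.vstack([q]+[q+d for d in np.diag([4,4,2,3.])])
        r=minimize(f,q,method='Nelder-Mead',options=dict(initial_simplex=S,xatol=.02,fatol=1e-6,maxiter=500))
        if best is None or r.fun<best.fun:best=r
    q=best.x;print(names,lean,q[0].round(2),q[1].round(2),(q[2]/20).round(3),(q[3]/100).round(3),round(best.fun,3))
for names in(['top'],['scene'],['top','scene']):
    for l in (0,1): run(names,l)
E
python3 tw.py
```

```text
['top'] 0 488.14 -77.31 -0.386 0.032 0.239
['top'] 1 495.18 -80.19 -0.391 -0.075 0.213
['scene'] 0 483.62 -77.77 -0.411 0.034 0.432
['scene'] 1 483.63 -77.59 -0.411 0.002 0.431
['top', 'scene'] 0 486.95 -76.89 -0.394 0.013 0.764
['top', 'scene'] 1 487.55 -77.07 -0.392 -0.005 0.763
```

```bash
cat > go.py <<'E'
import sys; from h import *; import bench
# usage: go.py x y z yaw   (TCP target), prints turn units, and then shift units after the turn
s=bench.get_state(); M=R.from_quat(s['tool_rot']).as_matrix(); p=s['tool_pos']
x,y,z,yaw=map(float,sys.argv[1:5])
cur=np.arctan2(-M[0,2],M[1,2]); d=(cur-yaw); print('t',round(s['time'],2),'pos',p.round(1),'yaw',cur.round(4),'xaxis',M[:,0].round(4),'grip',round(s['grip_width'],3),'F',s['wrist_force'].round(1))
t=np.degrees(d)/6; M2=M@R.from_euler('x',d).as_matrix()
u=M2.T@(np.array([x,y,z])-p)/25; print('turn',t.round(3),'lin(after turn)',u.round(3))
E
python3 go.py 487 -77.3 235 -.38
```

```text
t 0.1 pos [171.3 600.6 222. ] yaw -0.2778 xaxis [-3.0e-04 -1.2e-03 -1.0e+00] grip 0.999 F [-0.6 -0.5 -0.2]
turn 0.976 lin(after turn) [ -0.493 -21.786 -20.498]
```

step_arm(jaw=[1, 1, 1, 1, 1, 1, 1, 1, 1, 1, 1, 1], linear=[[-0.5, 0, 0], [0, -0.5, -0.47], [0, -0.95, -0.9], [0, -0.95, -0.9], [0, -0.95, -0.9], [0, -0.95, -0.9], [0, -0.95, -0.9], [0, -0.95, -0.9], [0, -0.95, -0.9], [0, -0.95, -0.9], [0, -0.95, -0.9], [0, -0.95, -0.9]], turn=[0.976, 0, 0, 0, 0, 0, 0, 0, 0, 0, 0, 0], newtons=25)

```text
time: 1.1
tool_pos: [315.9, 286.9, 235.0]
tool_rot: [-0.397, 0.585, 0.397, 0.585]
wrist_force: [0.8, 0.4, 0.2]
grip_width: 0.998
```

```bash
python3 go.py 487 -77.3 235 -.38
```

```text
t 1.1 pos [315.9 286.9 235. ] yaw -0.3796 xaxis [-1.e-04 -2.e-04 -1.e+00] grip 0.998 F [0.8 0.4 0.2]
turn 0.003 lin(after turn) [ 1.0000e-03 -1.1758e+01 -1.0989e+01]
```

step_arm(jaw=[1, 1, 1, 1, 1, 1, 1, 1, 1, 1, 1, 1, 1, 1], linear=[[0, -0.98, -0.92], [0, -0.98, -0.92], [0, -0.98, -0.92], [0, -0.98, -0.92], [0, -0.98, -0.92], [0, -0.98, -0.92], [0, -0.98, -0.92], [0, -0.98, -0.92], [0, -0.98, -0.92], [0, -0.98, -0.92], [0, -0.98, -0.92], [0, -0.6, -0.55], [0, -0.38, -0.32], [0, 0, 0]], turn=[0, 0, 0, 0, 0, 0, 0, 0, 0, 0, 0, 0, 0, 0])

```text
time: 2.27
tool_pos: [487.5, -77.4, 234.8]
tool_rot: [-0.396, 0.586, 0.396, 0.586]
wrist_force: [-0.6, 0.1, -0.6]
grip_width: 1.003
```

```bash
cat > pic.py <<'E'
import sys; from h import *; import bench
# pic.py tag : takes both pics, saves
for n in('scene','top'):
    cv2.imwrite(f'pics/{n}_{sys.argv[1]}.png',bench.get_image(n)[:,:,::-1])
E
python3 pic.py a; python3 go.py 487 -77.3 111 -.38; python3 - <<'E'
from h import *
from bench import *
s=get_state()
for n,w in(('scene',(170,130,200,150)),('top',(290,180,200,150))):
    print(n,proj(n,[s['tool_pos'],s['tool_pos']+[0,0,-8]]))
    im=cv2.imread(f'pics/{n}_a.png');x,y,a,b=w
    cv2.imwrite(f'pics/c_{n}_a.png',cv2.resize(im[y:y+b,x:x+a],None,fx=4,fy=4,interpolation=cv2.INTER_CUBIC))
E
```

```text
t 2.37 pos [486.4 -75.3 234.7] yaw -0.3808 xaxis [-1.1e-03  6.0e-04 -1.0e+00] grip 1.003 F [ 0.3 -0.2 -0.1]
turn -0.007 lin(after turn) [ 4.949 -0.06  -0.065]
scene [[268.74170736 162.36284157]
 [269.16297856 166.36480199]]
top [[378.24679268 253.86279119]
 [377.61532971 254.70379435]]
```

View pics/c_scene_a.png

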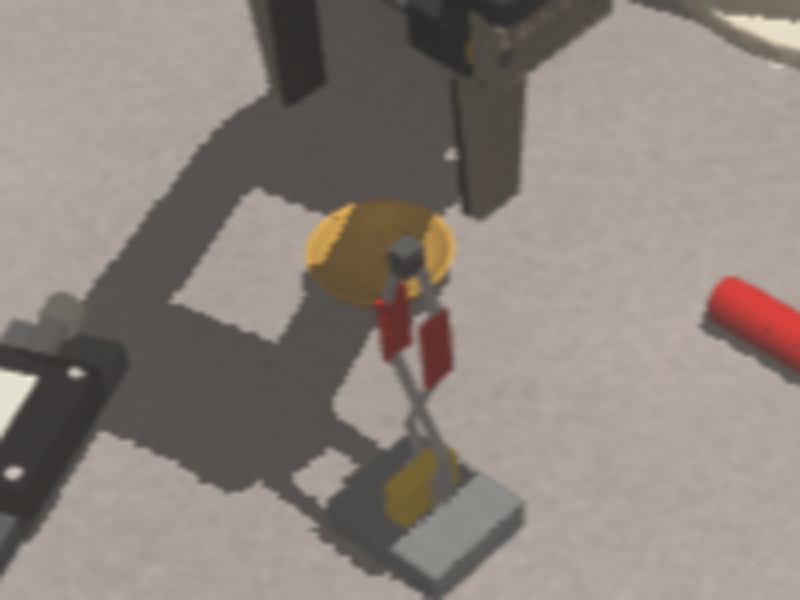

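View pics/c_top_a.png

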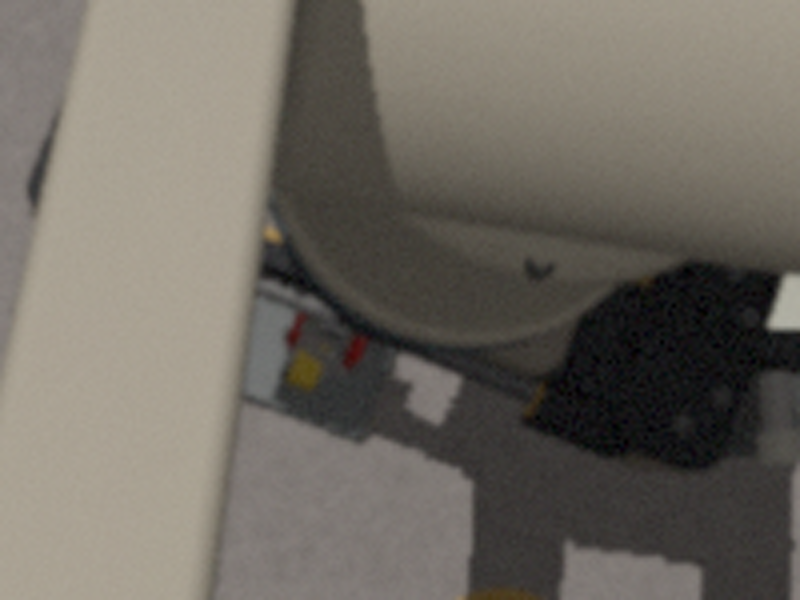

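Scene view: the open fingers straddle the tail block at full-image (271,194), with fingertips mid at about (269.5,167.5), which agrees with the projected tip (269.2,166.4). The arm blocks the top view. Next I descend.

step_arm(jaw=[1, 1, 1, 1, 1, 1, 1, 1, 1, 1], linear=[[0, 0, 0], [0.5, 0, 0], [0.75, 0, 0], [0.75, 0, 0], [0.75, 0, 0], [0.75, 0, 0], [0.75, 0, 0], [0.5, 0, 0], [0.2, 0, 0], [0, 0, 0]], turn=[0, 0, 0, 0, 0, 0, 0, 0, 0, 0])

```text
time: 3.2
tool_pos: [485.8, -74.6, 110.5]
tool_rot: [-0.396, 0.586, 0.398, 0.585]
wrist_force: [-1.1, -0.4, 0.1]
grip_width: 0.996
```

```bash
python3 go.py 487 -77.3 111 -.38;python3 go.py 487 -77.3 111 -.38; python3 - <<'E'
from h import *
from bench import *
for n,w in(('scene',(170,130,200,150)),):
    im=get_image(n)[:,:,::-1];x,y,a,b=w
    cv2.imwrite(f'pics/c_{n}_b.png',cv2.resize(im[y:y+b,x:x+a],None,fx=4,fy=4,interpolation=cv2.INTER_CUBIC))
E
python3 go.py 487 -77.3 111 -.38
```

```text
t 3.2 pos [485.8 -74.6 110.5] yaw -0.3787 xaxis [-2.1e-03  4.0e-04 -1.0e+00] grip 0.996 F [-1.1 -0.4  0.1]
turn 0.012 lin(after turn) [-0.019 -0.083 -0.082]
t 3.2 pos [485.8 -74.6 110.5] yaw -0.3787 xaxis [-2.1e-03  4.0e-04 -1.0e+00] grip 0.996 F [-1.1 -0.4  0.1]
turn 0.012 lin(after turn) [-0.019 -0.083 -0.082]
t 3.25 pos [486.5 -74.9 111.4] yaw -0.3788 xaxis [-7.e-04  2.e-04 -1.e+00] grip 1.0 F [0.6 0.2 0.4]
turn 0.011 lin(after turn) [ 0.016 -0.052 -0.081]
```

View pics/c_scene_b.png

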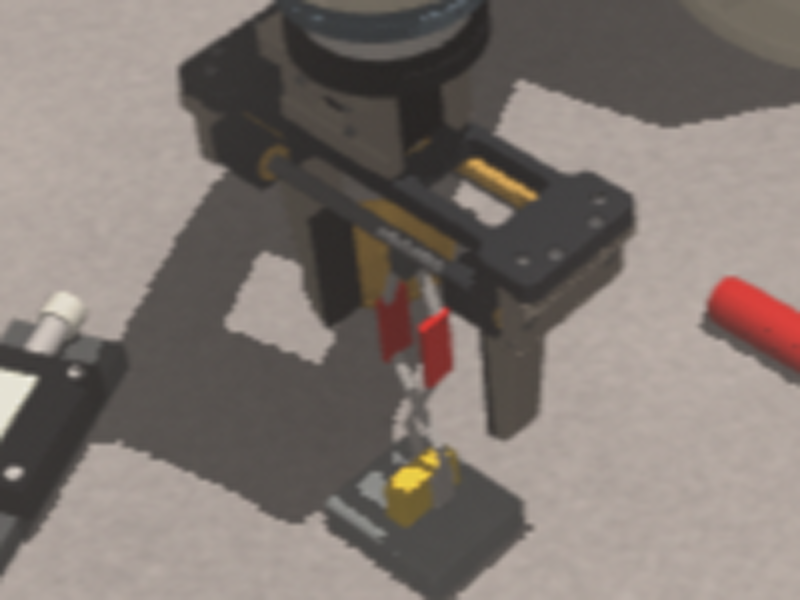

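The fingers straddle the red plates: fingertip mid (417,380) against plate-bottom mid (416,375) in the crop. I nudge slightly and squeeze.

step_arm(jaw=[1, 0.5, 0, 0, 0, 0, 0, 0, 0, 0, 0, 0], linear=[[0, -0.05, -0.05], [0, 0, 0], [0, 0, 0], [0, 0, 0], [0, 0, 0], [0, 0, 0], [0, 0, 0], [0, 0, 0], [0, 0, 0], [0, 0, 0], [0, 0, 0], [0, 0, 0]], turn=[0, 0, 0, 0, 0, 0, 0, 0, 0, 0, 0, 0], newtons=28)

```text
time: 4.25
tool_pos: [487.5, -77.3, 111.2]
tool_rot: [-0.397, 0.585, 0.397, 0.585]
wrist_force: [0.1, 0.4, 0.8]
grip_width: 0.253
```

```bash
cat > sc.py <<'E'
import sys; from h import *; import bench
tag=sys.argv[1]; x,y,a,b=map(int,sys.argv[2:6]); n=sys.argv[6] if len(sys.argv)>6 else 'scene'
im=bench.get_image(n)[:,:,::-1]; cv2.imwrite(f'pics/{n}_{tag}.png',im)
k=800/a; cv2.imwrite(f'pics/c_{n}_{tag}.png',cv2.resize(im[y:y+b,x:x+a],None,fx=k,fy=k,interpolation=cv2.INTER_CUBIC))
E
python3 sc.py c 220 180 100 75;python3 go.py 487 -77.3 111 -.38
```

```text
t 4.3 pos [487.5 -77.4 111.3] yaw -0.38 xaxis [-1.e-04  0.e+00 -1.e+00] grip 0.254 F [ 0.1 -0.8 -0.9]
turn 0.0 lin(after turn) [ 0.012  0.021 -0.006]
```

View pics/c_scene_c.png

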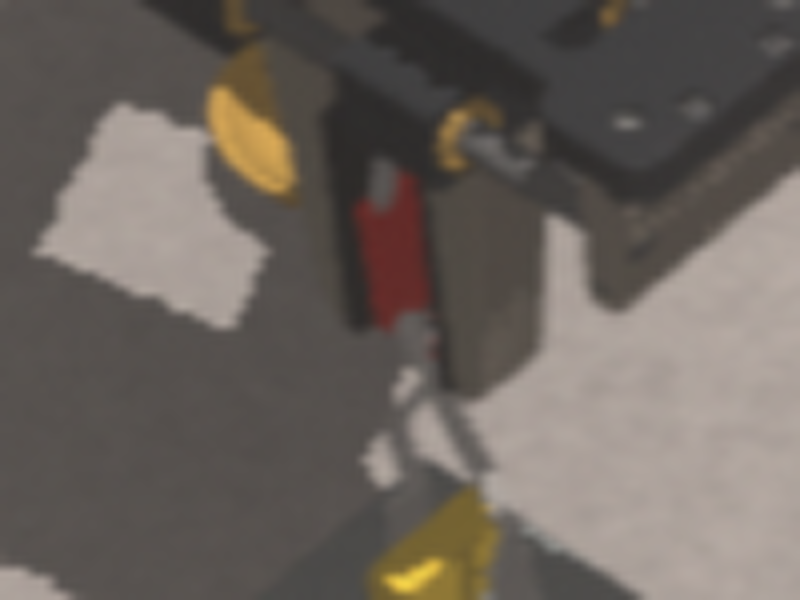

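step_arm(jaw=[0, 0, 0], linear=[[0, 0, 0], [0, 0, 0], [0, 0, 0]], turn=[0, 0, 0], newtons=30)

```text
time: 4.55
tool_pos: [487.5, -77.3, 111.3]
tool_rot: [-0.397, 0.585, 0.397, 0.585]
wrist_force: [0.3, -0.0, -0.4]
grip_width: 0.247
```

step_arm(jaw=[0, 0, 0, 0, 0, 0, 0, 0, 0], linear=[[-0.1, 0, 0], [-0.2, 0, 0], [-0.3, 0, 0], [-0.4, 0, 0], [-0.5, 0, 0], [-0.5, 0, 0], [-0.5, 0, 0], [-0.5, 0, 0], [0, 0, 0]], turn=[0, 0, 0, 0, 0, 0, 0, 0, 0])

```text
time: 5.3
tool_pos: [489.2, -77.6, 189.5]
tool_rot: [-0.398, 0.584, 0.395, 0.587]
wrist_force: [1.2, 0.4, -0.4]
grip_width: 0.245
```

```bash
python3 sc.py d 200 140 160 120;python3 go.py 487.5 -77.3 186 -.38
```

```text
t 5.35 pos [488.6 -77.5 188.2] yaw -0.38 xaxis [ 3.4e-03 -6.0e-04 -1.0e+00] grip 0.243 F [ 0.6  0.4 -0.7]
turn 0.0 lin(after turn) [ 0.087  0.046 -0.008]
```

View pics/c_scene_d.png

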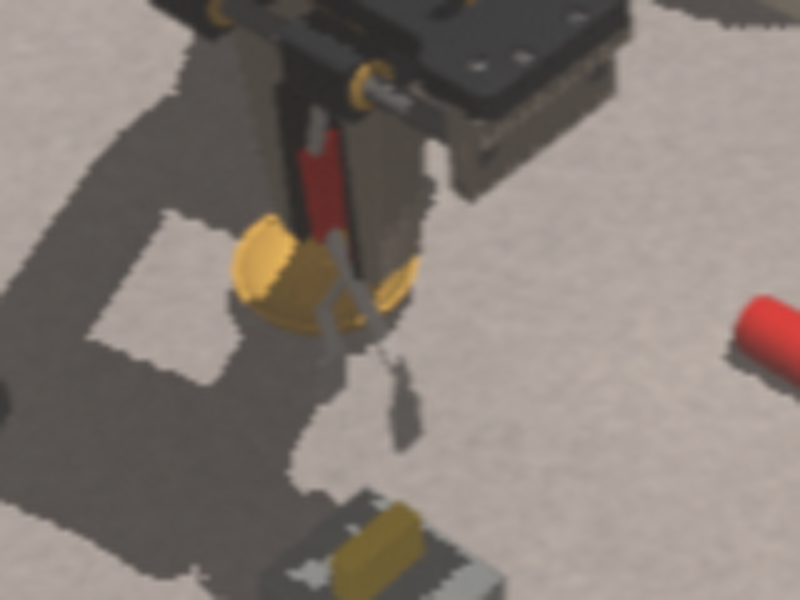

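Tweezers are held with jaws open and clear of the fin (jaw at crop (403,410)). Next, move above the green crystal.

```bash
python3 go.py 554.3 151.7 170 -.09
```

```text
t 5.35 pos [488.6 -77.5 188.2] yaw -0.38 xaxis [ 3.4e-03 -6.0e-04 -1.0e+00] grip 0.243 F [ 0.6  0.4 -0.7]
turn -2.769 lin(after turn) [ 0.73  -1.789  9.369]
```

step_arm(jaw=[0, 0, 0, 0, 0, 0, 0, 0, 0, 0, 0, 0, 0, 0, 0, 0, 0], linear=[[0, 0, 0], [0, 0, 0], [0, 0, 0], [0, 0, 0], [0, -0.1, 0.4], [0, -0.15, 0.75], [0, -0.2, 1], [0, -0.2, 1], [0, -0.2, 1], [0, -0.2, 1], [0, -0.2, 1], [0, -0.2, 1], [0, -0.2, 1], [0.2, -0.2, 0.7], [0.2, -0.19, 0.51], [0.25, 0, 0], [0, 0, 0]], turn=[-0.5, -0.9, -0.9, -0.47, 0, 0, 0, 0, 0, 0, 0, 0, 0, 0, 0, 0, 0])

```text
time: 6.77
tool_pos: [558.3, 151.3, 168.2]
tool_rot: [-0.477, 0.523, 0.478, 0.521]
wrist_force: [-0.7, -1.0, 0.2]
grip_width: 0.24
```

```bash
python3 pic.py e; python3 go.py 554.3 151.7 170 -.09; python3 - <<'E'
from h import *
for n,(x,y,a,b) in dict(scene=(310,190,200,150),top=(160,160,200,150)).items():
    im=cv2.imread(f'pics/{n}_e.png'); cv2.imwrite(f'pics/c_{n}_e.png',cv2.resize(im[y:y+b,x:x+a],None,fx=4,fy=4,interpolation=cv2.INTER_CUBIC))
E
```

```text
t 6.87 pos [558.5 150.3 169.3] yaw -0.0906 xaxis [-1.8e-03 -8.0e-04 -1.0e+00] grip 0.242 F [ 0.7  0.3 -0.7]
turn -0.006 lin(after turn) [-0.027  0.173  0.04 ]
```

View pics/c_scene_e.png

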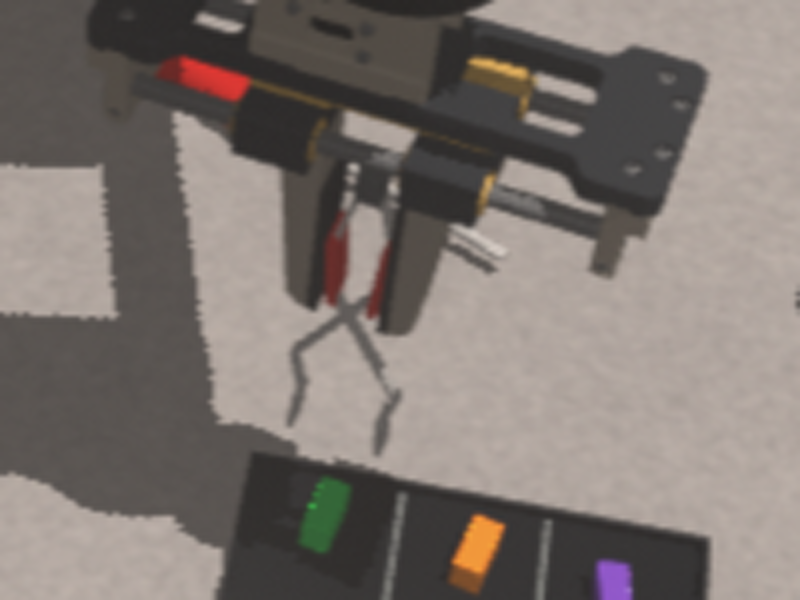

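View pics/c_top_e.png

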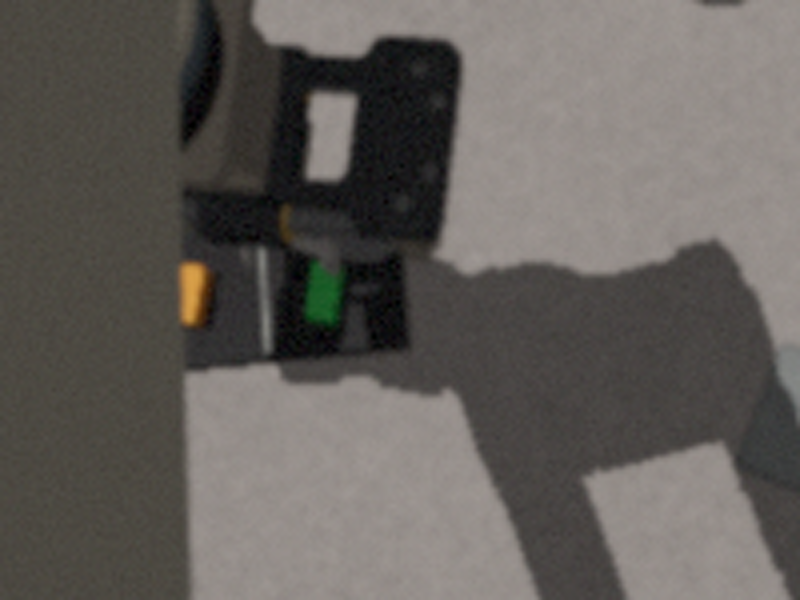

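```bash
python3 - <<'E'
from h import *
print(proj('scene',[[558.3,150.8,78]]), ray('scene',(394.0,299.6),78), ray('scene',(394.0,299.6),80))
E
python3 go.py 554.3 151.7 170 -.09
```

```text
[[392.99374536 298.46419438]] [559.89104168 152.81199022  78.        ] [561.32301665 152.99560486  80.        ]
t 6.87 pos [558.5 150.3 169.3] yaw -0.0906 xaxis [-1.8e-03 -8.0e-04 -1.0e+00] grip 0.242 F [ 0.7  0.3 -0.7]
turn -0.006 lin(after turn) [-0.027  0.173  0.04 ]
```

Scene view: jaw-tip mid at (394,300), green at about (391,318). The tip is roughly 6 mm too far in +x compared with the crystal. I shift and come down to just above it.

step_arm(jaw=[0, 0, 0, 0, 0, 0], linear=[[0.2, 0.1, -0.04], [0.4, 0.13, 0], [0.5, 0, 0], [0.4, 0, 0], [0.3, 0, 0], [0, 0, 0]], turn=[0, 0, 0, 0, 0, 0])

```text
time: 7.37
tool_pos: [552.3, 150.0, 123.2]
tool_rot: [-0.476, 0.523, 0.477, 0.521]
wrist_force: [-0.5, -0.8, -1.4]
grip_width: 0.246
```

```bash
python3 sc.py f 350 250 100 75; python3 go.py 552.5 150 103.3 -.09
```

```text
t 7.42 pos [552.8 150.2 124.1] yaw -0.0903 xaxis [-1.9e-03 -5.0e-04 -1.0e+00] grip 0.246 F [0.5 0.8 0.4]
turn -0.003 lin(after turn) [ 0.831  0.011 -0.009]
```

View pics/c_scene_f.png

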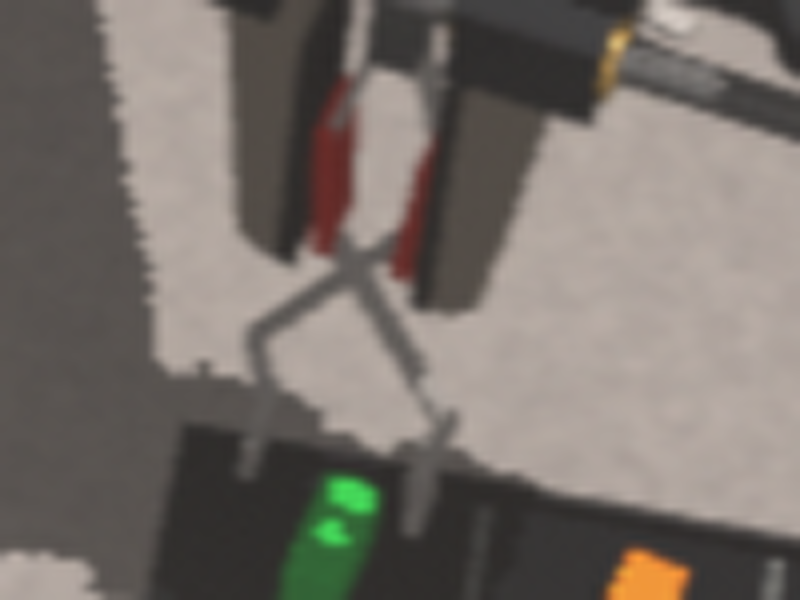

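```bash
python3 - <<'E'
from h import *
print(ray('scene',(391.06,313.25),32.8), proj('scene',[[552.2,151,24],[552.2,151,8],[552.2,151,16]]))
E
```

```text
[555.27322529 150.81007283  32.8       ] [[391.19379405 314.8181584 ]
 [390.38539059 320.22667239]
 [390.7869434  317.53997258]]
```

The tips straddle the green crystal, with tip mid projecting to (391.1,313.3) and crystal top centre at (391.2,314.8). Descend and let the spring close.

step_arm(jaw=[0, 0, 0, 0, 0, 0, 0], linear=[[0.1, 0, 0], [0.2, 0, 0], [0.2, 0, 0], [0.2, 0, 0], [0.12, 0, 0], [0, 0, 0], [0, 0, 0]], turn=[0, 0, 0, 0, 0, 0, 0])

```text
time: 8.0
tool_pos: [553.4, 150.6, 104.3]
tool_rot: [-0.477, 0.522, 0.477, 0.522]
wrist_force: [1.1, 0.2, -0.9]
grip_width: 0.247
```

```bash
python3 sc.py g 350 250 100 75; python3 go.py 552.5 150 103.3 -.09
```

```text
t 8.05 pos [553.6 150.6 104.6] yaw -0.0899 xaxis [-1.e-04 -0.e+00 -1.e+00] grip 0.243 F [ 0.  -0.8 -0.4]
turn 0.001 lin(after turn) [ 0.05   0.04  -0.029]
```

View pics/c_scene_g.png

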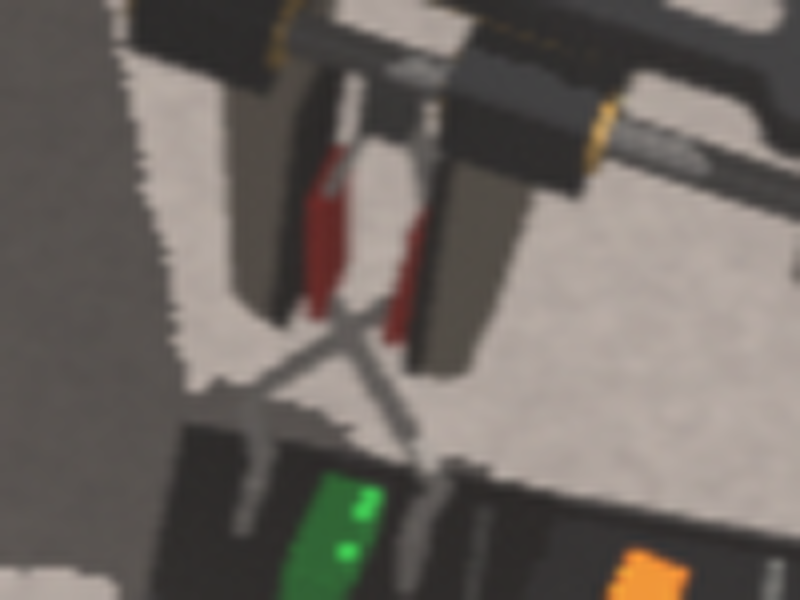

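Both jaws stand clear on either side of the crystal. Down 2 mm and release in two stages.

step_arm(jaw=[0, 0, 0, 0, 0, 0], linear=[[0.08, 0, 0], [0, 0, 0], [0, 0, 0], [0, 0, 0], [0, 0, 0], [0, 0, 0]], turn=[0, 0, 0, 0, 0, 0], newtons=16)

```text
time: 8.55
tool_pos: [553.6, 150.6, 102.7]
tool_rot: [-0.477, 0.522, 0.477, 0.522]
wrist_force: [0.4, 0.9, -0.6]
grip_width: 0.305
```

step_arm(jaw=[0, 0, 0, 0, 0, 0], linear=[[0, 0, 0], [0, 0, 0], [0, 0, 0], [0, 0, 0], [0, 0, 0], [0, 0, 0]], turn=[0, 0, 0, 0, 0, 0], newtons=8)

```text
time: 9.05
tool_pos: [553.6, 150.6, 102.7]
tool_rot: [-0.477, 0.522, 0.477, 0.522]
wrist_force: [-0.4, 0.6, 0.7]
grip_width: 0.302
```

```bash
python3 sc.py i 350 260 100 75; python3 go.py 552.5 150 103.3 -.09
```

```text
t 9.1 pos [553.6 150.6 102.7] yaw -0.0899 xaxis [ 2.e-04  0.e+00 -1.e+00] grip 0.305 F [0.4 1.4 0.7]
turn 0.001 lin(after turn) [-0.026  0.043 -0.029]
```

View pics/c_scene_i.png

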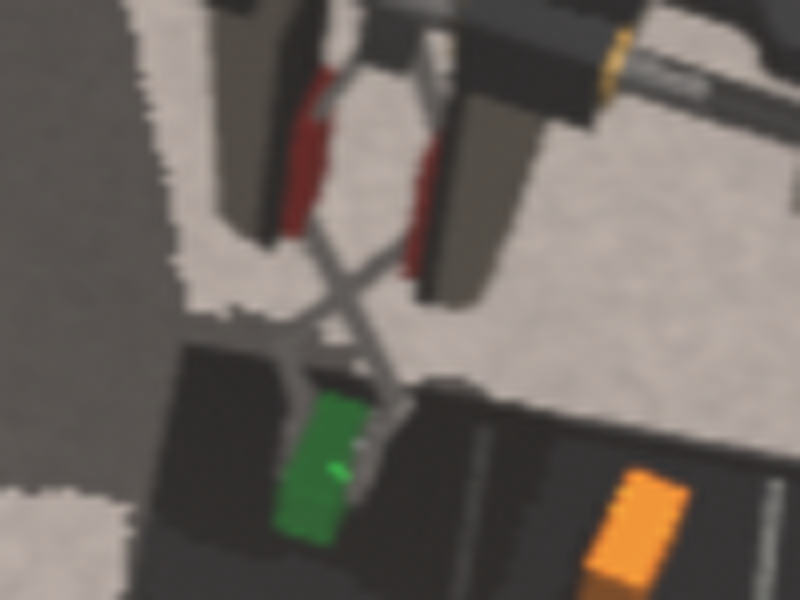

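Green is held: gripper opening 0.305, i.e. 28 mm over the plates, jaws flush on the crystal at about (330,470) in the crop. Lift.

step_arm(jaw=[0, 0, 0, 0, 0, 0, 0, 0, 0, 0], linear=[[-0.05, 0, 0], [-0.1, 0, 0], [-0.2, 0, 0], [-0.3, 0, 0], [-0.5, 0, 0], [-0.6, 0, 0], [-0.6, 0, 0], [-0.5, 0, 0], [-0.2, 0, 0], [0, 0, 0]], turn=[0, 0, 0, 0, 0, 0, 0, 0, 0, 0])

```text
time: 9.93
tool_pos: [554.4, 150.8, 180.6]
tool_rot: [-0.477, 0.521, 0.477, 0.523]
wrist_force: [0.4, -0.1, 0.1]
grip_width: 0.308
```

```bash
python3 sc.py j 330 210 160 120; python3 go.py 520 -281 180 .035
```

```text
t 9.98 pos [553.9 150.7 179.5] yaw -0.0899 xaxis [ 1.3e-03  3.0e-04 -1.0e+00] grip 0.304 F [-0.5  0.  -0.7]
turn -1.192 lin(after turn) [ -0.028   1.957 -17.21 ]
```

View pics/c_scene_j.png

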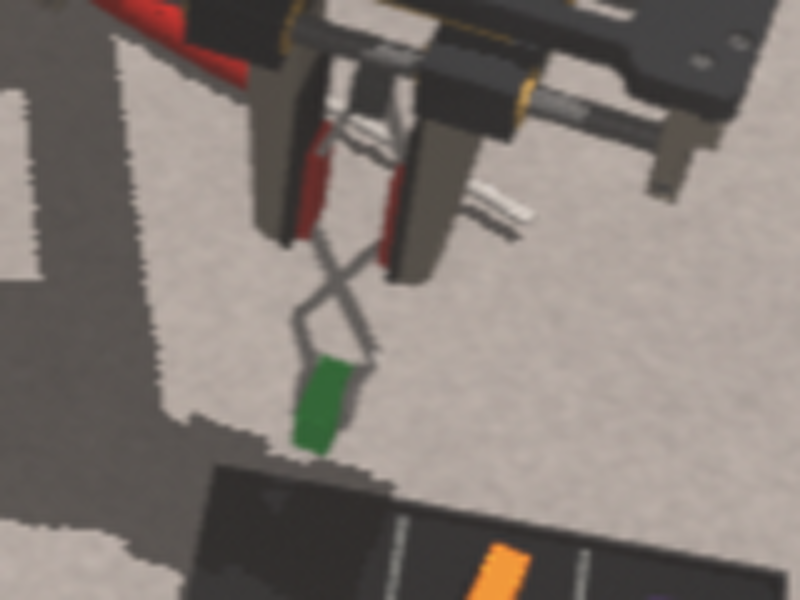

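Green hangs level between the jaws. Carry to above the pad.

step_arm(jaw=[0, 0, 0, 0, 0, 0, 0, 0, 0, 0, 0, 0, 0, 0, 0, 0, 0, 0, 0, 0], linear=[[0, 0, 0], [0, 0, 0], [0, 0, 0], [0, 0, -0.2], [0, 0.1, -0.5], [0, 0.1, -0.8], [0, 0.12, -1], [0, 0.12, -1], [0, 0.12, -1], [0, 0.12, -1], [0, 0.12, -1], [0, 0.12, -1], [0, 0.12, -1], [0, 0.12, -1], [0, 0.12, -1], [0, 0.12, -1], [0, 0.12, -1], [0, 0.12, -1], [0, 0.12, -1], [0, 0.12, -1]], turn=[-0.4, -0.5, -0.29, 0, 0, 0, 0, 0, 0, 0, 0, 0, 0, 0, 0, 0, 0, 0, 0, 0])

```text
time: 11.65
tool_pos: [518.7, -240.2, 178.4]
tool_rot: [-0.508, 0.492, 0.508, 0.491]
wrist_force: [-1.2, 0.7, -1.2]
grip_width: 0.306
```

```bash
python3 go.py 519.5 -282.3 170 .035
```

```text
t 11.65 pos [ 518.7 -240.2  178.4] yaw 0.0331 xaxis [-9.e-04  1.e-04 -1.e+00] grip 0.306 F [-1.2  0.7 -1.2]
turn -0.018 lin(after turn) [ 0.336  0.026 -1.685]
```

step_arm(jaw=[0, 0, 0, 0, 0, 0], linear=[[0, 0.09, -0.8], [0, 0, -0.5], [0.1, 0, -0.3], [0.2, 0, -0.15], [0, 0, 0], [0, 0, 0]], turn=[0, 0, 0, 0, 0, 0])

```text
time: 12.15
tool_pos: [518.9, -281.2, 170.6]
tool_rot: [-0.508, 0.491, 0.509, 0.491]
wrist_force: [-0.1, -0.4, -1.8]
grip_width: 0.301
```

```bash
python3 sc.py k 110 150 120 90;python3 sc.py k 420 190 120 90 top; python3 go.py 519.5 -282.3 170 .035;python3 go.py 519.5 -282.3 170 .035
```

```text
t 12.25 pos [ 519.3 -281.1  171.1] yaw 0.0354 xaxis [-5.e-04  5.e-04 -1.e+00] grip 0.305 F [-0.5  0.  -1.2]
turn 0.004 lin(after turn) [ 0.045 -0.007 -0.047]
t 12.25 pos [ 519.3 -281.1  171.1] yaw 0.0354 xaxis [-5.e-04  5.e-04 -1.e+00] grip 0.305 F [-0.5  0.  -1.2]
turn 0.004 lin(after turn) [ 0.045 -0.007 -0.047]
```

View pics/c_scene_k.png

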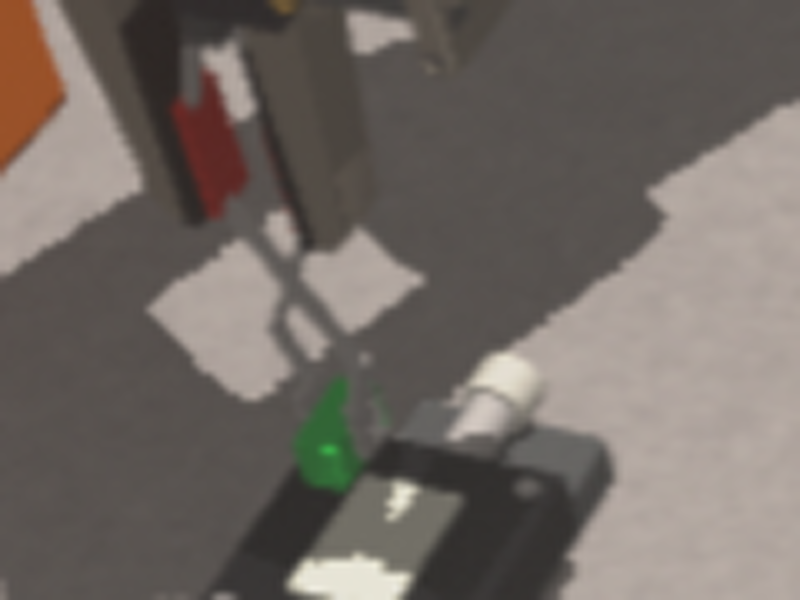

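View pics/c_top_k.png

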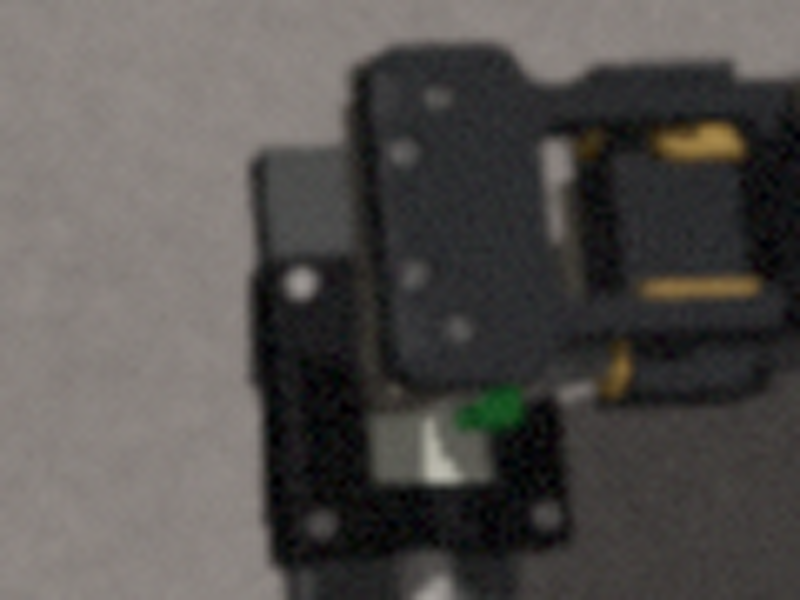

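```bash
cat > ovc.py <<'E'
import sys; from h import *
# ovc.py tag scene|top  x y yaw z0  cropx cropy w -> overlay crystal wire + pad
tag,n=sys.argv[1:3]; x,y,yaw,z0=map(float,sys.argv[3:7]); cx,cy,w=map(int,sys.argv[7:10]); pad=list(map(float,sys.argv[10:13])) if len(sys.argv)>10 else None
im=cv2.imread(f'pics/{n}_{tag}.png')[cy:cy+w*3//4,cx:cx+w]; k=800/w
im=cv2.resize(im,None,fx=k,fy=k,interpolation=cv2.INTER_CUBIC); clean=im.copy()
def wire(B,c):
    q=np.round((proj(n,B)-[cx,cy]+.5)*k-.5).astype(int)
    for i in range(8):
        for j in range(i):
            if bin(i^j).count('1')==1: cv2.line(im,tuple(map(int,q[i])),tuple(map(int,q[j])),c,1,cv2.LINE_AA)
wire(box(x,y,yaw,26,12,z0,z0+16),(255,255,0))
if pad: wire(box(*pad,44,30,40,43),(0,0,255))
cv2.imwrite(f'pics/ovc_{n}_{tag}.png',im)
E
python3 ovc.py k scene 517.9 -280.8 .035 76.2 135 190 60 518.8 -281.8 .035
```

```text
(no output)
```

View pics/ovc_scene_k.png

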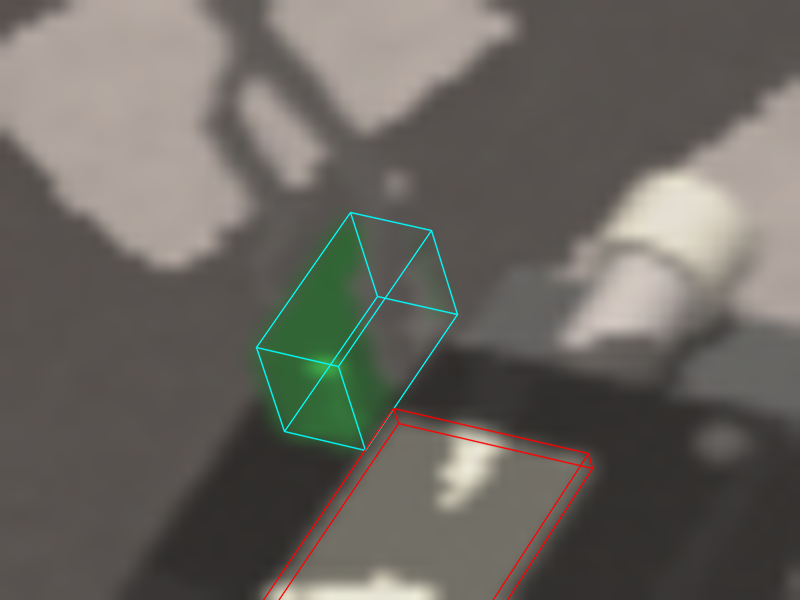

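```bash
python3 ovc.py k top 521.5 -279.2 .035 76.2 465 225 48 521.4 -280.6 .035
```

```text
(no output)
```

View pics/ovc_top_k.png

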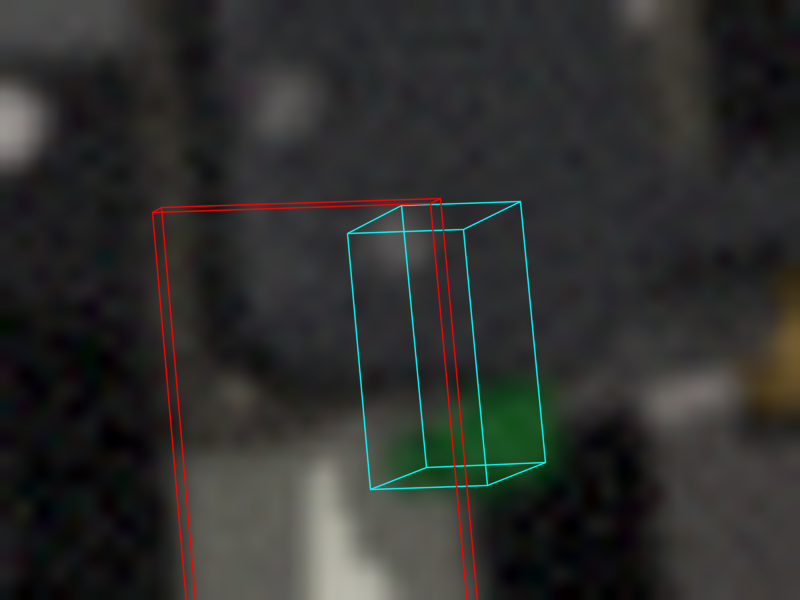

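In both views the held crystal sits centred over the pad to about 1 mm: scene says +0.6/−1, top says 0/+0.4. I descend to about 2 mm above, then the last bit slowly.

step_arm(jaw=[0, 0, 0, 0, 0, 0, 0, 0], linear=[[0.1, 0, 0], [0.25, 0, 0], [0.3, 0, 0], [0.3, 0, 0], [0.2, 0, 0], [0.1, 0, 0], [0, 0, 0], [0, 0, 0]], turn=[0, 0, 0, 0, 0, 0, 0, 0])

```text
time: 12.92
tool_pos: [519.3, -282.1, 139.9]
tool_rot: [-0.508, 0.491, 0.509, 0.491]
wrist_force: [0.0, 0.2, -0.9]
grip_width: 0.305
```

```bash
python3 sc.py l 110 170 100 75; python3 go.py 519.5 -282.3 137.7 .035; python3 ovc.py l scene 518.3 -280.9 .035 44.8 135 200 60 518.8 -281.8 .035
```

```text
t 12.97 pos [ 519.4 -282.2  140.2] yaw 0.0346 xaxis [ 1.e-04 -0.e+00 -1.e+00] grip 0.303 F [-0.7  0.3 -0.3]
turn -0.003 lin(after turn) [ 0.099 -0.003 -0.006]
```

View pics/ovc_scene_l.png

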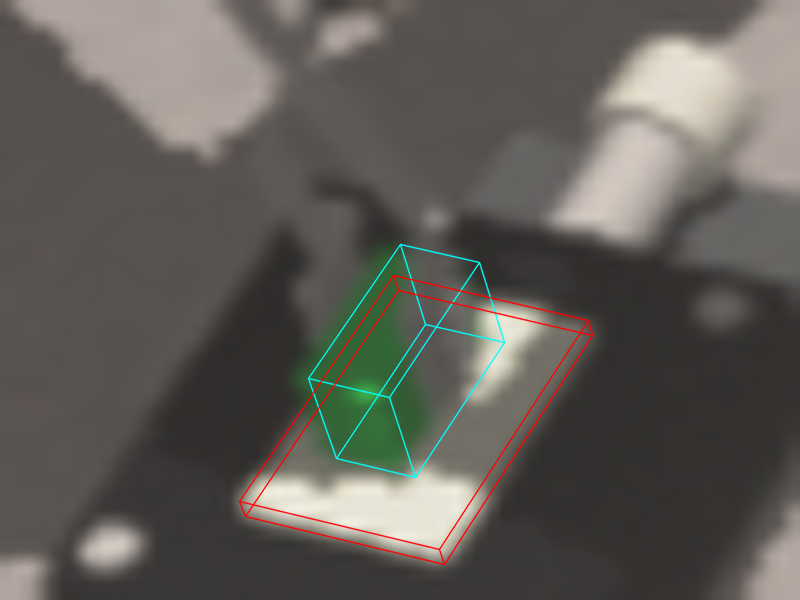

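step_arm(jaw=[0, 0, 0, 0, 0], linear=[[0.03, -0.02, 0], [0.03, 0, 0], [0.02, 0, 0], [0, 0, 0], [0, 0, 0]], turn=[0, 0, 0, 0, 0])

```text
time: 13.38
tool_pos: [519.8, -282.1, 138.1]
tool_rot: [0.509, -0.491, -0.509, -0.491]
wrist_force: [-0.7, 0.7, -0.2]
grip_width: 0.305
```

step_arm(jaw=[0, 0, 0, 0], linear=[[0.015, 0, 0], [0.01, 0, 0], [0, 0, 0], [0, 0, 0]], turn=[0, 0, 0, 0])

```text
time: 13.72
tool_pos: [519.9, -282.1, 137.6]
tool_rot: [0.509, -0.491, -0.509, -0.491]
wrist_force: [-0.4, -0.4, 1.2]
grip_width: 0.302
```

step_arm(jaw=[0, 0, 0], linear=[[0.012, 0, 0], [0, 0, 0], [0, 0, 0]], turn=[0, 0, 0])

```text
time: 13.97
tool_pos: [519.9, -282.1, 137.3]
tool_rot: [0.509, -0.491, -0.509, -0.491]
wrist_force: [-0.5, 0.5, 1.5]
grip_width: 0.3
```

```bash
python3 sc.py m 110 170 100 75; python3 go.py 519.5 -282.3 137.7 .035
```

```text
t 14.02 pos [ 519.9 -282.1  137.3] yaw 0.0347 xaxis [ 2.e-04 -1.e-04 -1.e+00] grip 0.306 F [ 0.3 -0.6  2. ]
turn -0.003 lin(after turn) [-0.017  0.016 -0.007]
```

View pics/c_scene_m.png

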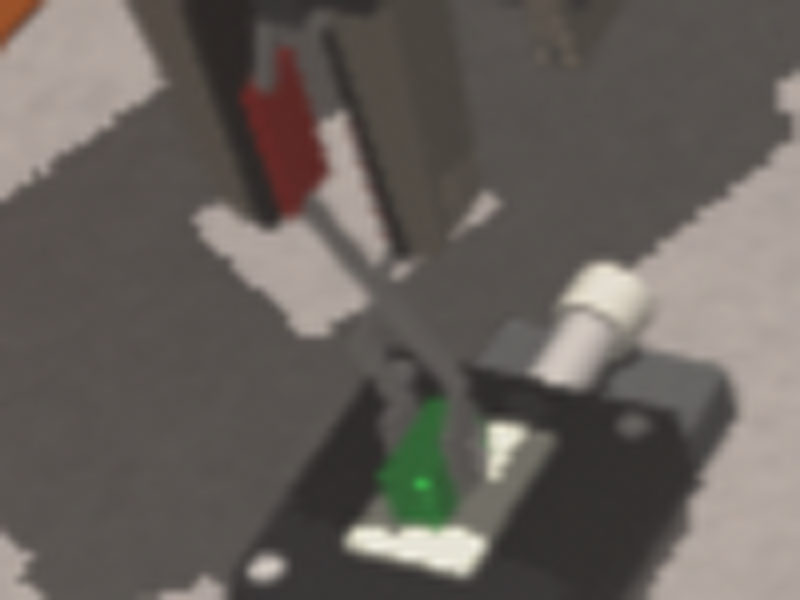

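Contact shows on the wrist (about 2 N up). Squeeze in stages to open the jaws.

step_arm(jaw=[0, 0, 0, 0], linear=[[0, 0, 0], [0, 0, 0], [0, 0, 0], [0, 0, 0]], turn=[0, 0, 0, 0], newtons=17)

```text
time: 14.35
tool_pos: [519.6, -282.0, 137.0]
tool_rot: [-0.508, 0.491, 0.509, 0.491]
wrist_force: [-0.3, -0.0, -0.3]
grip_width: 0.303
```

step_arm(jaw=[0, 0, 0, 0, 0, 0], linear=[[0, 0, 0], [0, 0, 0], [0, 0, 0], [0, 0, 0], [0, 0, 0], [0, 0, 0]], turn=[0, 0, 0, 0, 0, 0], newtons=30)

```text
time: 14.85
tool_pos: [519.8, -282.1, 137.2]
tool_rot: [-0.509, 0.491, 0.509, 0.491]
wrist_force: [0.0, 0.2, -0.4]
grip_width: 0.245
```

```bash
python3 sc.py n 110 170 100 75; python3 go.py 519.5 -282.3 137.7 .035
```

```text
t 14.9 pos [ 519.8 -282.1  137.2] yaw 0.0347 xaxis [ 0. -0. -1.] grip 0.247 F [-1.2 -0.2 -0.5]
turn -0.003 lin(after turn) [-0.021  0.012 -0.009]
```

View pics/c_scene_n.png

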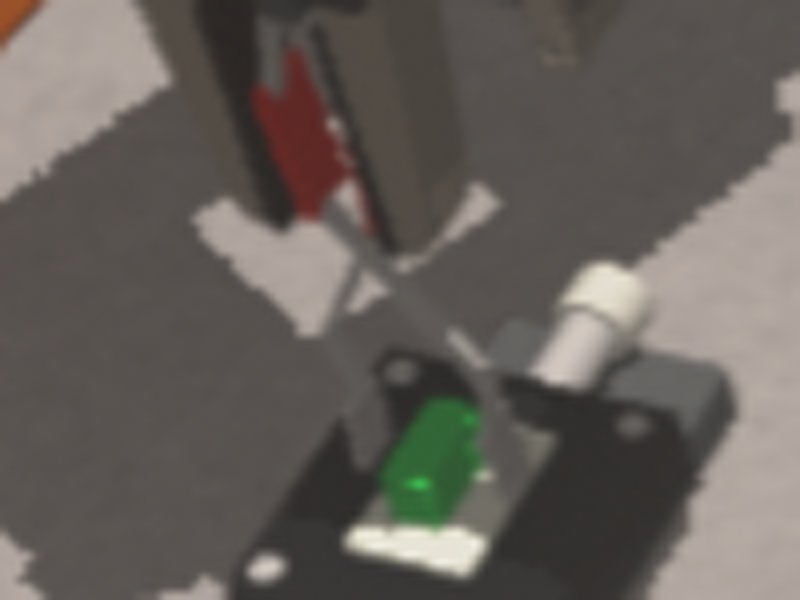

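Green stands free on the pad with both jaws clear. Lift straight up.

step_arm(jaw=[0, 0, 0, 0, 0, 0, 0, 0], linear=[[-0.1, 0, 0], [-0.2, 0, 0], [-0.4, 0, 0], [-0.5, 0, 0], [-0.5, 0, 0], [-0.4, 0, 0], [-0.2, 0, 0], [0, 0, 0]], turn=[0, 0, 0, 0, 0, 0, 0, 0])

```text
time: 15.57
tool_pos: [520.6, -282.5, 196.7]
tool_rot: [0.51, -0.491, -0.508, -0.492]
wrist_force: [-0.4, -0.0, -0.4]
grip_width: 0.246
```

```bash
python3 sc.py o 110 170 100 75; python3 ovc.py o scene 518.8 -281.8 .035 43 135 200 60 518.8 -281.8 .035; python3 go.py 487.5 -77.3 195 -.376
```

```text
t 15.62 pos [ 520.2 -282.3  195.6] yaw 0.0347 xaxis [ 1.4e-03 -8.0e-04 -1.0e+00] grip 0.246 F [ 0.2 -0.4 -1.1]
turn 3.922 lin(after turn) [0.016 4.226 7.146]
```

View pics/ovc_scene_o.png

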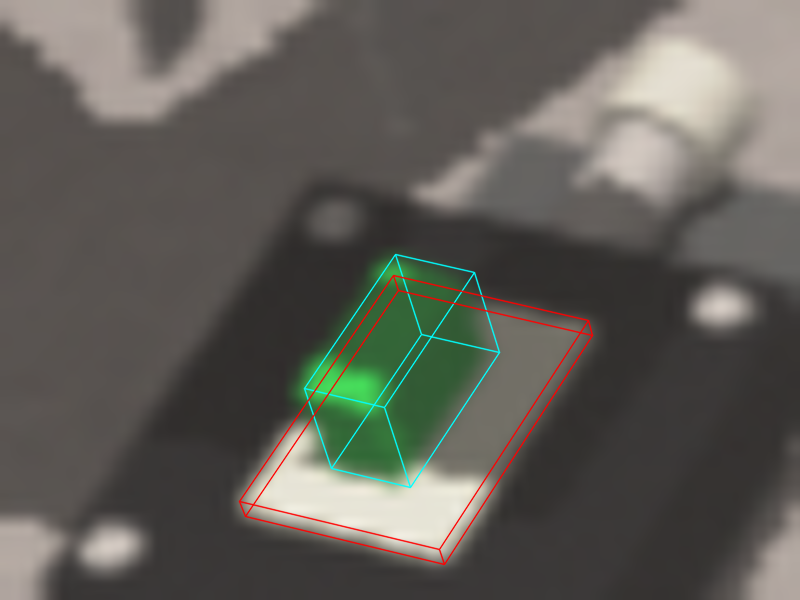

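Green lies flat, aligned, and within about 1–2 mm of centre in the scene view. I move over the fin and recheck with both cameras.

step_arm(jaw=[0, 0, 0, 0, 0, 0, 0, 0, 0, 0, 0, 0, 0, 0, 0, 0, 0], linear=[[0, 0, 0], [0, 0, 0], [0, 0, 0], [0, 0, 0], [0, 0, 0], [0, 0.2, 0.3], [0, 0.35, 0.6], [0, 0.5, 0.9], [0, 0.55, 0.95], [0, 0.55, 0.95], [0, 0.55, 0.95], [0, 0.55, 0.95], [0, 0.4, 0.7], [0, 0.3, 0.5], [0, 0.17, 0.33], [0, 0, 0], [0, 0, 0]], turn=[0.6, 0.9, 0.9, 0.9, 0.66, 0, 0, 0, 0, 0, 0, 0, 0, 0, 0, 0, 0])

```text
time: 17.03
tool_pos: [490.0, -77.8, 194.6]
tool_rot: [-0.397, 0.585, 0.397, 0.585]
wrist_force: [0.2, -1.5, 0.4]
grip_width: 0.247
```

```bash
python3 pic.py p; python3 go.py 490.3 -78.4 111.3 -.38; python3 - <<'E'
from h import *
for n,(x,y,a,b) in dict(scene=(120,140,240,180),top=(340,180,200,150)).items():
    im=cv2.imread(f'pics/{n}_p.png'); k=800/a;cv2.imwrite(f'pics/c_{n}_p.png',cv2.resize(im[y:y+b,x:x+a],None,fx=k,fy=k,interpolation=cv2.INTER_CUBIC))
E
```

```text
t 17.13 pos [490.3 -78.7 194.7] yaw -0.3795 xaxis [ 2.e-04 -3.e-04 -1.e+00] grip 0.246 F [-0.6  0.4 -0.6]
turn 0.005 lin(after turn) [3.335 0.007 0.012]
```

View pics/c_scene_p.png

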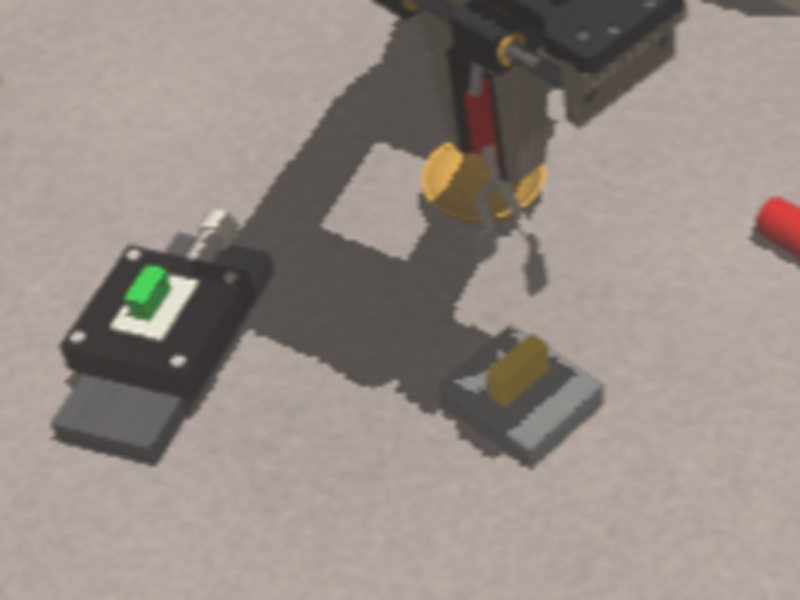

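View pics/c_top_p.png

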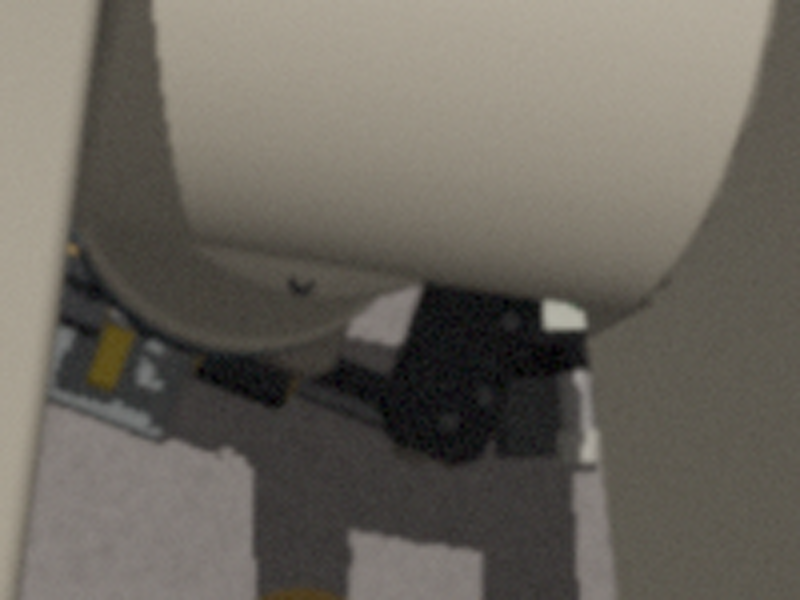

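```bash
python3 - <<'E'
from h import *
im=cv2.imread('pics/scene_p.png').astype(float);B,G,Rr=cv2.split(im)
print('green',np.round(fit('scene',np.minimum(G-Rr,G-B).clip(0,60),(150,210,30,32),(519,-281.5,.035),(26,12,43,59)),3))
# pad: ignore green pixels
sat=(G-Rr>15)|(G-B>40); valid=cv2.dilate(sat.astype(np.uint8),np.ones((3,3)))==0
print('pad',np.round(fit('scene',G.clip(0,150),(148,216,36,30),(519,-281.5,.035),(44,30,40,43),valid),3))
f=np.minimum(Rr,G)-B
print('fin',np.round(fit('scene',f,(258,236,34,32),(491,-79.5,-.37),(36,12,20,42)),3))
E
```

```text
green [ 5.18375e+02 -2.83891e+02  7.20000e-02  2.40000e-02]
pad [ 5.18817e+02 -2.81508e+02  2.70000e-02  4.03000e-01]
fin [ 4.90669e+02 -7.91480e+01 -3.51000e-01  3.20000e-02]
```

Scene fit puts green 2 mm off in y and 2° in yaw. I swing aside so the top camera can check before parking.

step_arm(jaw=[0, 0, 0, 0, 0, 0, 0, 0, 0], linear=[[0, 0, 0.3], [0, 0, 0.7], [0, 0, 1], [0, 0, 1], [0, 0, 1], [0, 0, 1], [0, 0, 0.7], [0, 0, 0.3], [0, 0, 0]], turn=[0, 0, 0, 0, 0, 0, 0, 0, 0])

```text
time: 17.88
tool_pos: [546.5, 61.9, 194.4]
tool_rot: [-0.397, 0.585, 0.397, 0.585]
wrist_force: [-0.4, 0.0, -1.1]
grip_width: 0.247
```

```bash
python3 pic.py q; python3 go.py 490.3 -78.4 194.7 -.38; python3 - <<'E'
from h import *
for n,rg,rp in (('top',(470,236,28,28),(468,234,32,32)),('scene',(150,210,30,32),(148,216,36,32))):
    im=cv2.imread(f'pics/{n}_q.png').astype(float);B,G,Rr=cv2.split(im)
    print(n,'green',np.round(fit(n,np.minimum(G-Rr,G-B).clip(0,60),rg,(519,-281.5,.035),(26,12,43,59)),3))
    sat=(G-Rr>15)|(G-B>40); valid=cv2.dilate(sat.astype(np.uint8),np.ones((3,3)))==0
    print('pad',np.round(fit(n,G.clip(0,150),rp,(519,-281.5,.035),(44,30,40,43),valid),3))
im=cv2.imread('pics/top_q.png')
cv2.imwrite('pics/c_top_q.png',cv2.resize(im[205:295,340:520],None,fx=4.4,fy=4.4,interpolation=cv2.INTER_CUBIC))
E
```

```text
t 17.98 pos [545.6  60.4 194.4] yaw -0.3798 xaxis [-8.e-04 -4.e-04 -1.e+00] grip 0.239 F [-0.3  0.3  0. ]
turn 0.002 lin(after turn) [-9.000e-03 -5.000e-03 -5.976e+00]
top green [ 5.21877e+02 -2.82949e+02  3.10000e-02  3.10000e-02]
pad [ 5.21459e+02 -2.80246e+02  3.70000e-02  5.00000e-02]
scene green [ 5.18366e+02 -2.83849e+02  6.90000e-02  2.40000e-02]
pad [ 5.18756e+02 -2.81538e+02  2.30000e-02  4.45000e-01]
```

View pics/c_top_q.png

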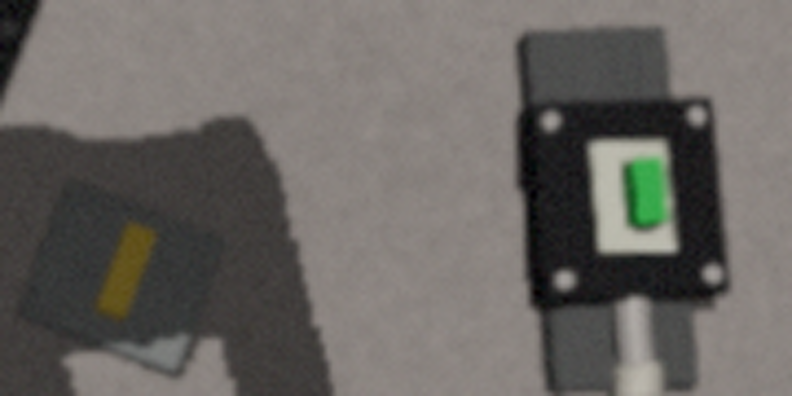

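Both cameras agree green is about 2.5 mm toward −y of the pad centre. There is ample time, so I'll regrip and recentre it with the same motions.

```bash
python3 go.py 519.9 -282.1 194.5 .0347
```

```text
t 17.98 pos [545.6  60.4 194.4] yaw -0.3798 xaxis [-8.e-04 -4.e-04 -1.e+00] grip 0.239 F [-0.3  0.3  0. ]
turn -3.958 lin(after turn) [ 1.0000e-03  1.5020e+00 -1.3655e+01]
```

step_arm(jaw=[0, 0, 0, 0, 0, 0, 0, 0, 0, 0, 0, 0, 0, 0, 0, 0, 0, 0, 0], linear=[[0, 0, 0], [0, 0, 0], [0, 0.1, -0.3], [0, 0.1, -0.6], [0, 0.1, -0.9], [0, 0.1, -1], [0, 0.1, -1], [0, 0.1, -1], [0, 0.1, -1], [0, 0.1, -1], [0, 0.1, -1], [0, 0.1, -1], [0, 0.1, -1], [0, 0.1, -1], [0, 0.1, -1], [0, 0.1, -0.9], [0, 0.1, -0.6], [0, 0, -0.35], [0, 0, 0]], turn=[-0.6, -0.9, -0.9, -0.9, -0.66, 0, 0, 0, 0, 0, 0, 0, 0, 0, 0, 0, 0, 0, 0])

```text
time: 19.57
tool_pos: [513.8, -281.6, 194.6]
tool_rot: [0.508, -0.492, -0.508, -0.492]
wrist_force: [-0.4, 0.4, -0.2]
grip_width: 0.243
```

```bash
python3 go.py 519.9 -282.1 137.3 .0347
```

```text
t 19.57 pos [ 513.8 -281.6  194.6] yaw 0.0323 xaxis [-0.e+00 -2.e-04 -1.e+00] grip 0.243 F [-0.4  0.4 -0.2]
turn -0.023 lin(after turn) [ 2.293 -0.243 -0.028]
```

step_arm(jaw=[0, 0, 0, 0, 0, 0], linear=[[0, -0.24, -0.03], [0.3, 0, 0], [0.4, 0, 0], [0.3, 0, 0], [0, 0, 0], [0, 0, 0]], turn=[-0.02, 0, 0, 0, 0, 0])

```text
time: 20.07
tool_pos: [519.9, -279.5, 168.6]
tool_rot: [-0.509, 0.491, 0.51, 0.49]
wrist_force: [-0.5, 0.2, -0.1]
grip_width: 0.244
```

```bash
python3 sc.py r 110 150 120 90; python3 go.py 519.9 -282.1 137.3 .0347
```

```text
t 20.12 pos [ 520.3 -279.9  169.2] yaw 0.0374 xaxis [-8.e-04  5.e-04 -1.e+00] grip 0.246 F [-0.  -0.3  0.7]
turn 0.025 lin(after turn) [ 1.277  0.018 -0.089]
```

View pics/c_scene_r.png

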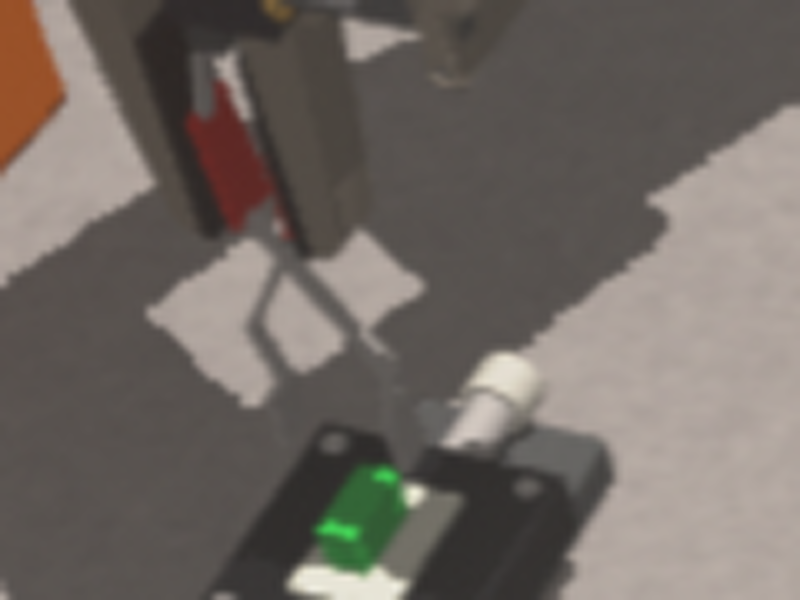

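step_arm(jaw=[0, 0, 0, 0, 0], linear=[[0, 0, 0], [0.15, 0, 0], [0.2, 0, 0], [0, 0, 0], [0, 0, 0]], turn=[0, 0, 0, 0, 0])

```text
time: 20.53
tool_pos: [520.1, -280.3, 160.5]
tool_rot: [-0.509, 0.491, 0.509, 0.491]
wrist_force: [0.3, -0.8, -1.3]
grip_width: 0.247
```

```bash
python3 go.py 519.9 -282.1 137.3 .0347
```

```text
t 20.53 pos [ 520.1 -280.3  160.5] yaw 0.0367 xaxis [-6.e-04  3.e-04 -1.e+00] grip 0.247 F [ 0.3 -0.8 -1.3]
turn 0.019 lin(after turn) [ 0.929  0.012 -0.072]
```

step_arm(jaw=[0, 0, 0, 0, 0, 0, 0, 0, 0], linear=[[0.1, 0, -0.04], [0.2, 0, 0], [0.25, 0, 0], [0.2, 0, 0], [0.12, 0, 0], [0.04, 0, 0], [0, 0, 0], [0, 0, 0], [0, 0, 0]], turn=[0, 0, 0, 0, 0, 0, 0, 0, 0])

```text
time: 21.28
tool_pos: [520.7, -281.5, 138.4]
tool_rot: [0.509, -0.491, -0.509, -0.491]
wrist_force: [-0.0, 0.2, -0.5]
grip_width: 0.246
```

```bash
python3 go.py 519.9 -282.1 137.3 .0347;  python3 sc.py s 130 190 80 60;python3 go.py 519.9 -282.1 137.3 .0347
```

```text
t 21.28 pos [ 520.7 -281.5  138.4] yaw 0.0368 xaxis [ 4.e-04 -2.e-04 -1.e+00] grip 0.246 F [-0.   0.2 -0.5]
turn 0.02 lin(after turn) [ 0.044  0.032 -0.024]
t 21.33 pos [ 520.6 -281.5  138.4] yaw 0.0367 xaxis [ 4.e-04 -2.e-04 -1.e+00] grip 0.247 F [ 0.2 -0.1  0.1]
turn 0.019 lin(after turn) [ 0.045  0.03  -0.024]
```

View pics/c_scene_s.png

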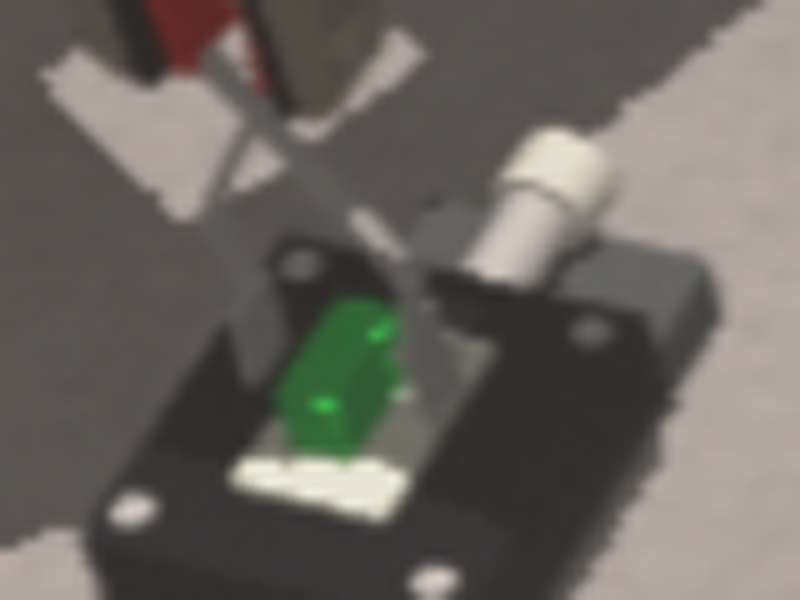

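step_arm(jaw=[0, 0, 0, 0, 0, 0], linear=[[0.03, 0.02, -0.01], [0, 0, 0], [0, 0, 0], [0, 0, 0], [0, 0, 0], [0, 0, 0]], turn=[0, 0, 0, 0, 0, 0], newtons=16)

```text
time: 21.83
tool_pos: [520.0, -281.7, 137.4]
tool_rot: [0.509, -0.491, -0.509, -0.491]
wrist_force: [-0.0, 0.0, -1.4]
grip_width: 0.299
```

step_arm(jaw=[0, 0, 0, 0], linear=[[0, 0, 0], [0, 0, 0], [0, 0, 0], [0, 0, 0]], turn=[0, 0, 0, 0], newtons=8)

```text
time: 22.17
tool_pos: [520.0, -281.7, 137.4]
tool_rot: [0.509, -0.491, -0.509, -0.491]
wrist_force: [-0.6, -0.3, -1.1]
grip_width: 0.303
```

step_arm(jaw=[0, 0, 0, 0, 0, 0, 0], linear=[[-0.05, 0, 0], [-0.05, 0, 0], [0, 0, 0.04], [0, 0, 0.04], [0, 0, 0], [0, 0, 0], [0, 0, 0]], turn=[0, 0, 0, 0, 0, 0, 0])

```text
time: 22.75
tool_pos: [519.9, -279.6, 139.9]
tool_rot: [0.509, -0.491, -0.509, -0.491]
wrist_force: [0.2, 0.4, -0.4]
grip_width: 0.304
```

```bash
python3 go.py 519.9 -279.6 137.9 .0347
```

```text
t 22.75 pos [ 519.9 -279.6  139.9] yaw 0.0368 xaxis [ 0.  0. -1.] grip 0.304 F [ 0.2  0.4 -0.4]
turn 0.02 lin(after turn) [0.08  0.001 0.001]
```

Regripped, lifted 2.5 mm and shifted to y = −279.6. Set down gently back to z ≈ 137.3.

step_arm(jaw=[0, 0, 0, 0, 0, 0], linear=[[0.03, 0, 0], [0.03, 0, 0], [0.03, 0, 0], [0.01, 0, 0], [0, 0, 0], [0, 0, 0]], turn=[0, 0, 0, 0, 0, 0])

```text
time: 23.25
tool_pos: [519.9, -279.7, 137.4]
tool_rot: [-0.509, 0.491, 0.509, 0.491]
wrist_force: [0.2, -0.3, -1.2]
grip_width: 0.302
```

step_arm(jaw=[0, 0, 0], linear=[[0.01, 0, 0], [0, 0, 0], [0, 0, 0]], turn=[0, 0, 0])

```text
time: 23.5
tool_pos: [520.0, -279.7, 137.3]
tool_rot: [0.509, -0.491, -0.509, -0.491]
wrist_force: [-0.0, -0.2, 1.4]
grip_width: 0.303
```

step_arm(jaw=[0, 0, 0, 0], linear=[[0, 0, 0], [0, 0, 0], [0, 0, 0], [0, 0, 0]], turn=[0, 0, 0, 0], newtons=17)

```text
time: 23.83
tool_pos: [519.8, -279.6, 137.1]
tool_rot: [-0.509, 0.491, 0.509, 0.491]
wrist_force: [-0.7, 0.1, -0.1]
grip_width: 0.3
```

step_arm(jaw=[0, 0, 0, 0, 0, 0], linear=[[0, 0, 0], [0, 0, 0], [0, 0, 0], [0, 0, 0], [0, 0, 0], [0, 0, 0]], turn=[0, 0, 0, 0, 0, 0], newtons=30)

```text
time: 24.33
tool_pos: [519.9, -279.7, 137.2]
tool_rot: [-0.509, 0.491, 0.509, 0.491]
wrist_force: [-0.4, -1.1, -0.2]
grip_width: 0.245
```

```bash
python3 sc.py t 130 190 80 60; python3 go.py 519.9 -279.6 195 .0347
```

```text
t 24.38 pos [ 519.9 -279.7  137.2] yaw 0.0368 xaxis [-0.  0. -1.] grip 0.248 F [-0.1 -0.1 -0.9]
turn 0.02 lin(after turn) [-2.314e+00 -1.000e-03  2.000e-03]
```

View pics/c_scene_t.png

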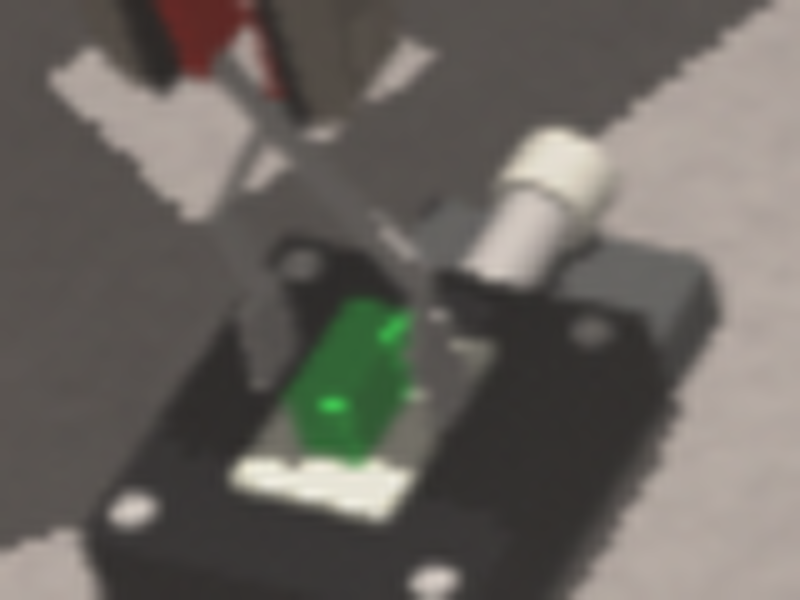

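Green is released, flat on the pad. Lift and go to the fin.

step_arm(jaw=[0, 0, 0, 0, 0, 0, 0, 0], linear=[[-0.1, 0, 0], [-0.2, 0, 0], [-0.4, 0, 0], [-0.5, 0, 0], [-0.5, 0, 0], [-0.4, 0, 0], [-0.2, 0, 0], [0, 0, 0]], turn=[0, 0, 0, 0, 0, 0, 0, 0])

```text
time: 25.05
tool_pos: [520.8, -280.1, 196.7]
tool_rot: [0.51, -0.49, -0.508, -0.491]
wrist_force: [0.3, 1.2, -0.4]
grip_width: 0.248
```

step_arm(jaw=[0, 0, 0, 0, 0, 0, 0, 0, 0, 0, 0, 0, 0, 0, 0, 0, 0, 0], linear=[[0, 0, 0], [0, 0, 0], [0, 0, 0], [0, 0, 0], [0, 0, 0], [0, 0.2, 0.3], [0, 0.35, 0.6], [0, 0.5, 0.9], [0, 0.55, 0.95], [0, 0.55, 0.95], [0, 0.55, 0.95], [0, 0.55, 0.95], [0, 0.4, 0.7], [0, 0.3, 0.5], [0, 0.14, 0.24], [0, 0, 0], [0, 0, 0], [0, 0, 0]], turn=[0.6, 0.9, 0.9, 0.9, 0.68, 0, 0, 0, 0, 0, 0, 0, 0, 0, 0, 0, 0, 0])

```text
time: 26.55
tool_pos: [490.3, -78.6, 194.7]
tool_rot: [-0.397, 0.585, 0.397, 0.585]
wrist_force: [0.4, -0.7, -1.5]
grip_width: 0.25
```

```bash
python3 sc.py u 200 140 160 120; python3 go.py 490.3 -78.4 111.3 -.38; python3 - <<'E'
from h import *
im=cv2.imread('pics/scene_u.png').astype(float);B,G,Rr=cv2.split(im)
print('green',np.round(fit('scene',np.minimum(G-Rr,G-B).clip(0,60),(150,210,30,32),(519,-281.5,.035),(26,12,43,59)),3))
E
```

```text
t 26.6 pos [490.3 -78.9 194.7] yaw -0.3801 xaxis [ 2.e-04 -2.e-04 -1.e+00] grip 0.248 F [ 0.1  0.3 -0.2]
turn -0.001 lin(after turn) [3.335 0.009 0.017]
green [ 5.18430e+02 -2.81499e+02  7.60000e-02  2.80000e-02]
```

View pics/c_scene_u.png

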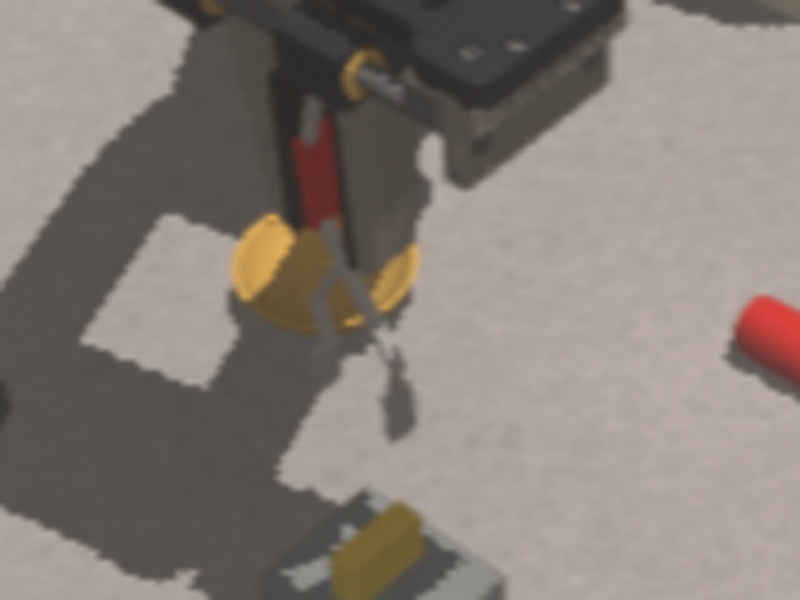

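The jaws line up over the fin; the refit of green in scene gives y −281.5 against pad −281.8. Descend over the fin.

step_arm(jaw=[0, 0, 0, 0, 0, 0, 0, 0, 0], linear=[[0.2, 0, 0], [0.4, 0, 0], [0.5, 0, 0], [0.5, 0, 0], [0.4, 0, 0], [0.25, 0, 0], [0, 0, 0], [0, 0, 0], [0, 0, 0]], turn=[0, 0, 0, 0, 0, 0, 0, 0, 0])

```text
time: 27.35
tool_pos: [490.6, -78.4, 138.7]
tool_rot: [-0.397, 0.585, 0.396, 0.586]
wrist_force: [0.1, -0.3, -0.9]
grip_width: 0.245
```

```bash
python3 sc.py v 230 190 80 60; python3 go.py 490.3 -78.4 111.5 -.38
```

```text
t 27.4 pos [490.7 -78.4 138.9] yaw -0.38 xaxis [ 1.e-03 -2.e-04 -1.e+00] grip 0.248 F [-0.  -0.5 -0.7]
turn -0.0 lin(after turn) [ 1.097  0.017 -0.007]
```

View pics/c_scene_v.png

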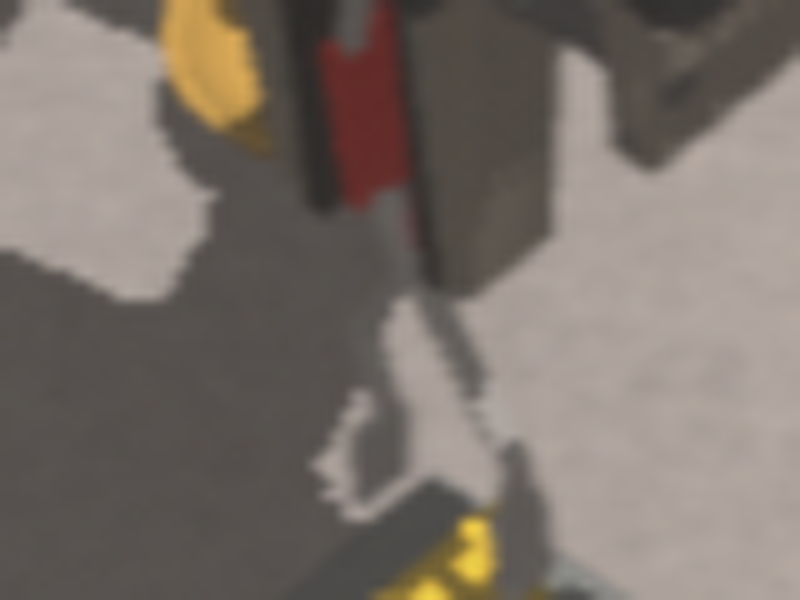

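step_arm(jaw=[0, 0, 0, 0, 0, 0, 0, 0], linear=[[0.1, 0, 0], [0.2, 0, 0], [0.25, 0, 0], [0.2, 0, 0], [0.15, 0, 0], [0.08, 0, 0], [0, 0, 0], [0, 0, 0]], turn=[0, 0, 0, 0, 0, 0, 0, 0])

```text
time: 28.07
tool_pos: [490.2, -78.3, 113.8]
tool_rot: [-0.396, 0.586, 0.397, 0.585]
wrist_force: [0.2, -0.1, -0.6]
grip_width: 0.242
```

```bash
python3 sc.py w 230 190 80 60; python3 go.py 490.3 -78.4 111.5 -.38
```

```text
t 28.12 pos [490.3 -78.3 113.9] yaw -0.3799 xaxis [ 1.e-04  0.e+00 -1.e+00] grip 0.245 F [ 0.4  0.2 -1.5]
turn 0.001 lin(after turn) [ 0.098 -0.    -0.005]
```

View pics/c_scene_w.png

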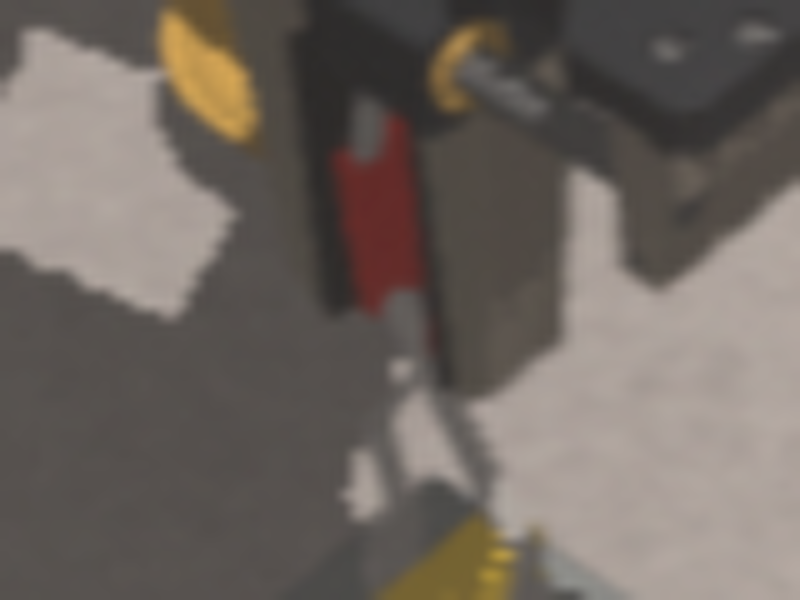

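Same look as the original grasp, about 2.4 mm higher. Fine steps down while watching force.

step_arm(jaw=[0, 0, 0, 0, 0], linear=[[0.04, 0, 0], [0.03, 0, 0], [0.02, 0, 0], [0, 0, 0], [0, 0, 0]], turn=[0, 0, 0, 0, 0])

```text
time: 28.53
tool_pos: [490.2, -78.3, 111.7]
tool_rot: [-0.397, 0.585, 0.397, 0.585]
wrist_force: [-0.1, -0.6, -0.7]
grip_width: 0.244
```

step_arm(jaw=[0, 0, 0], linear=[[0.01, 0, 0], [0, 0, 0], [0, 0, 0]], turn=[0, 0, 0])

```text
time: 28.78
tool_pos: [490.3, -78.3, 111.4]
tool_rot: [-0.397, 0.585, 0.397, 0.585]
wrist_force: [0.1, -0.7, -0.7]
grip_width: 0.248
```

step_arm(jaw=[0, 0, 0, 0, 0], linear=[[0, 0, 0], [0, 0, 0], [0, 0, 0], [0, 0, 0], [0, 0, 0]], turn=[0, 0, 0, 0, 0], newtons=16)

```text
time: 29.2
tool_pos: [490.3, -78.3, 111.5]
tool_rot: [-0.397, 0.585, 0.397, 0.585]
wrist_force: [1.3, 0.2, -0.1]
grip_width: 0.301
```

step_arm(jaw=[0, 0, 0, 0], linear=[[0, 0, 0], [0, 0, 0], [0, 0, 0], [0, 0, 0]], turn=[0, 0, 0, 0], newtons=8)

```text
time: 29.53
tool_pos: [490.3, -78.2, 111.4]
tool_rot: [-0.397, 0.585, 0.397, 0.585]
wrist_force: [-0.2, 1.3, 0.5]
grip_width: 0.304
```

```bash
python3 sc.py x 230 190 80 60; python3 go.py 490.3 -78.4 111.5 -.38
```

```text
t 29.58 pos [490.3 -78.3 111.5] yaw -0.38 xaxis [ 2.e-04  0.e+00 -1.e+00] grip 0.305 F [0.1 1.3 0. ]
turn -0.0 lin(after turn) [-0.001 -0.    -0.006]
```

View pics/c_scene_x.png

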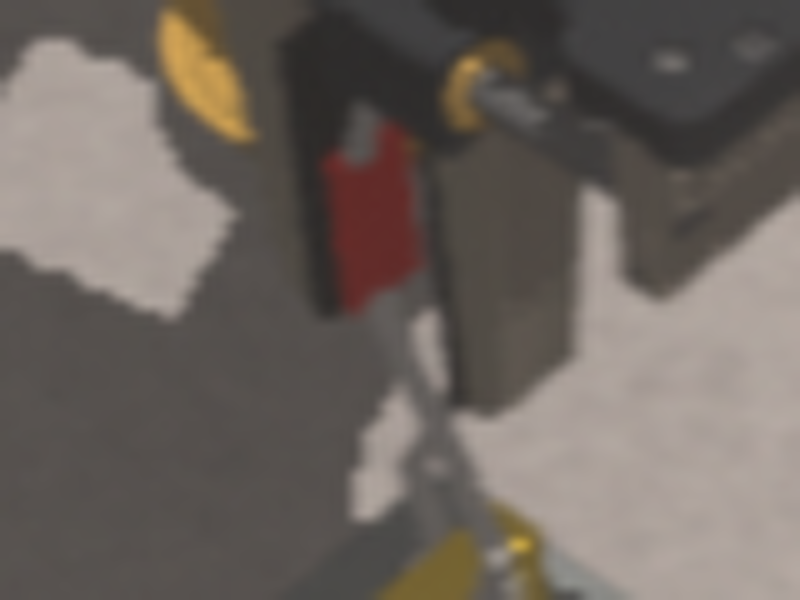

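The jaws are clamped on the fin (28 mm over the plates, same TCP height as parked at the start). Let go and rise.

step_arm(jaw=[0.4, 0.6, 0.9, 1, 1, 1, 1, 1], linear=[[0, 0, 0], [0, 0, 0], [0, 0, 0], [0, 0, 0], [0, 0, 0], [0, 0, 0], [0, 0, 0], [0, 0, 0]], turn=[0, 0, 0, 0, 0, 0, 0, 0])

```text
time: 30.25
tool_pos: [490.2, -78.3, 111.4]
tool_rot: [-0.397, 0.585, 0.397, 0.585]
wrist_force: [-0.7, -0.5, 0.2]
grip_width: 0.857
```

```bash
python3 sc.py y 200 150 120 90; python3 go.py 490.3 -78.4 240 -.38
```

```text
t 30.3 pos [490.2 -78.3 111.4] yaw -0.38 xaxis [-0. -0. -1.] grip 0.908 F [-0.3 -0.5  0.2]
turn 0.0 lin(after turn) [-5.144e+00 -4.000e-03 -3.000e-03]
```

View pics/c_scene_y.png

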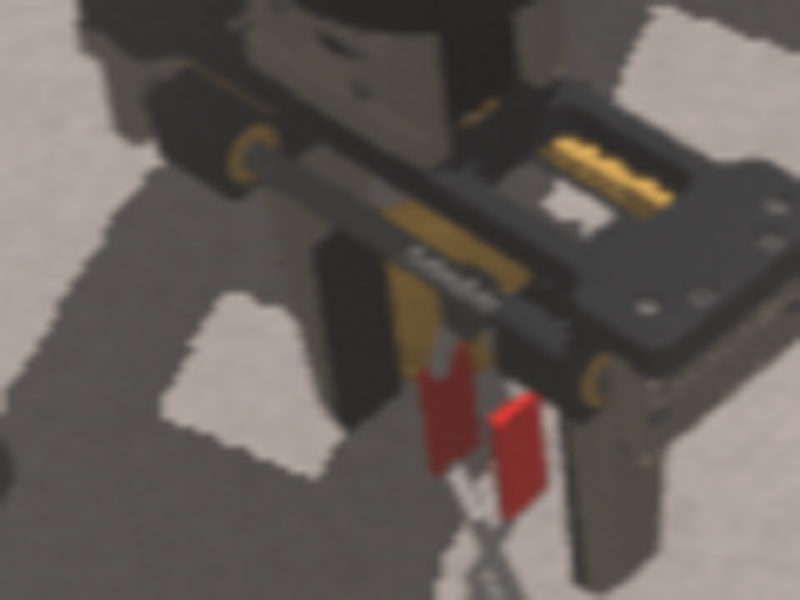

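The tweezers stand on their own with the fingers open around them. Straight up, then aside for a final look.

step_arm(jaw=[1, 1, 1, 1, 1, 1, 1, 1, 1, 1, 1], linear=[[-0.2, 0, 0], [-0.4, 0, 0], [-0.6, 0, 0], [-0.7, 0, 0], [-0.8, 0, 0], [-0.8, 0, 0], [-0.8, 0, 0], [-0.5, 0, 0], [-0.3, 0, 0], [-0.1, 0, 0], [0, 0, 0]], turn=[0, 0, 0, 0, 0, 0, 0, 0, 0, 0, 0])

```text
time: 31.22
tool_pos: [490.4, -78.3, 242.1]
tool_rot: [-0.397, 0.585, 0.396, 0.586]
wrist_force: [0.9, 0.2, 0.5]
grip_width: 0.998
```

step_arm(jaw=[1, 1, 1, 1, 1, 1, 1, 1, 1, 1, 1, 1, 1, 1, 1], linear=[[0, 0.2, 0.2], [0, 0.5, 0.5], [0, 0.8, 0.8], [0, 0.9, 0.9], [0, 0.9, 0.9], [0, 0.9, 0.9], [0, 0.9, 0.9], [0, 0.9, 0.9], [0, 0.9, 0.9], [0, 0.9, 0.9], [0, 0.7, 0.7], [0, 0.4, 0.4], [0, 0.2, 0.2], [0, 0, 0], [0, 0, 0]], turn=[0, 0, 0, 0, 0, 0, 0, 0, 0, 0, 0, 0, 0, 0, 0])

```text
time: 32.47
tool_pos: [363.0, 217.0, 240.9]
tool_rot: [-0.397, 0.586, 0.397, 0.585]
wrist_force: [0.3, -0.6, -0.6]
grip_width: 0.999
```

```bash
python3 pic.py fin; python3 go.py 490.3 -78.4 240 -.38; python3 - <<'E'
from h import *
for n,rg in (('top',(470,236,28,28)),('scene',(150,210,30,32))):
    im=cv2.imread(f'pics/{n}_fin.png').astype(float);B,G,Rr=cv2.split(im)
    print(n,'green',np.round(fit(n,np.minimum(G-Rr,G-B).clip(0,60),rg,(519,-281.5,.035),(26,12,43,59)),3))
    z={'top':[(340,205,180,90)],'scene':[(130,170,180,120),]}[n]
    x,y,a,b=z[0]; im=im.astype(np.uint8); cv2.imwrite(f'pics/c_{n}_fin.png',cv2.resize(im[y:y+b,x:x+a],None,fx=4.4,fy=4.4,interpolation=cv2.INTER_CUBIC))
    im0=cv2.imread(f'pics/{n}0.png').astype(float)
    for o,u,v in dict(top=[('amber',207,233),('violet',178,231)],scene=[('amber',429,327),('violet',463,339)])[n]:
        f=(lambda i:i[:,:,2]-i[:,:,0]) if o=='amber' else (lambda i:i[:,:,0]-i[:,:,1])
        def cen(i):
            w=f(i)[v-11:v+11,u-11:u+11]; w=(w>30); yy,xx=np.nonzero(w); return (xx.mean()+u-11,yy.mean()+v-11,len(xx)) if len(xx) else None
        print(o,cen(im0),cen(im.astype(float)))
E
```

```text
t 32.57 pos [363.5 216.6 241.1] yaw -0.3806 xaxis [-4.e-04 -6.e-04 -1.e+00] grip 1.001 F [-0.2  0.7 -0.6]
turn -0.006 lin(after turn) [ 0.049 -9.088 -9.076]
top green [ 5.21752e+02 -2.80247e+02 -2.20000e-02  4.80000e-02]
amber (np.float64(206.79268292682926), np.float64(233.1768292682927), 164) (np.float64(206.77058823529413), np.float64(233.1705882352941), 170)
violet (np.float64(177.34848484848484), np.float64(231.13636363636363), 132) (np.float64(177.45255474452554), np.float64(231.21167883211677), 137)
scene green [ 5.18298e+02 -2.81647e+02  6.80000e-02  3.30000e-02]
amber (np.float64(428.5274725274725), np.float64(327.55494505494505), 182) (np.float64(428.5806451612903), np.float64(327.4301075268817), 186)
violet (np.float64(462.9156626506024), np.float64(338.99397590361446), 166) (np.float64(462.9047619047619), np.float64(339.0833333333333), 168)
```

View pics/c_scene_fin.png

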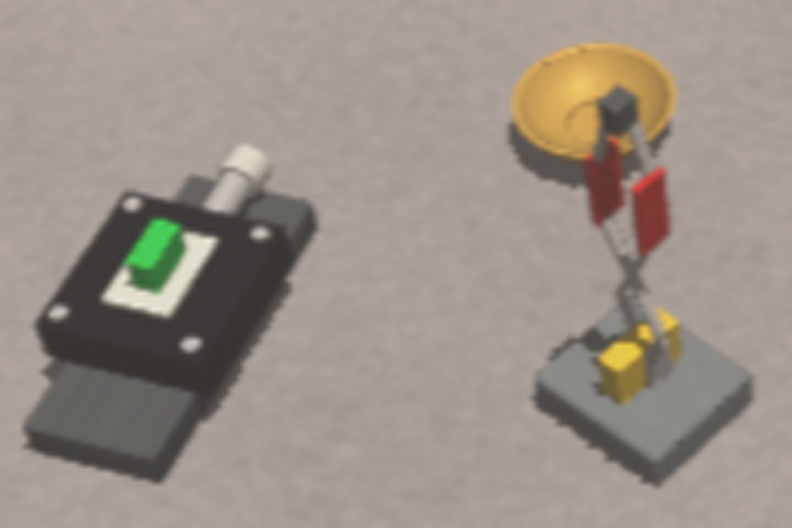

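View pics/c_top_fin.png

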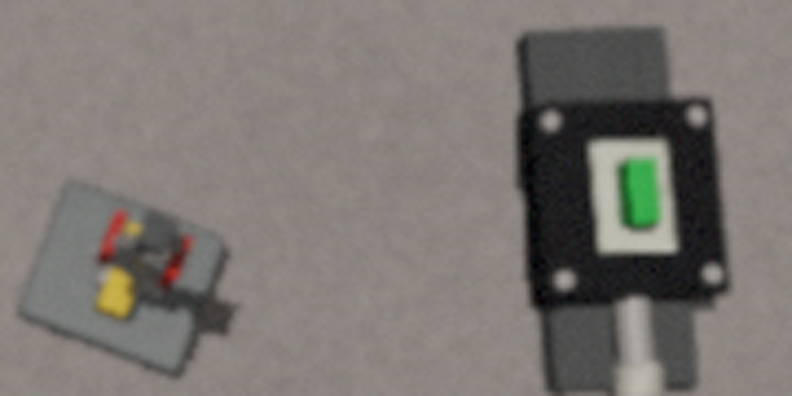

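Both views agree: green is within about 0.5 mm of the pad centre (scene crop (155,255), top crop (641,192)). The tweezers are upright on the fin, and amber and violet have not moved. I hand it in.

```bash
python3 -c "
from bench import *
print(close_job())"
```

```text
the job is handed in; nothing more can be done
None
```

The job is done and handed in at about 32.6 s of the 48 s allowed. I took the tweezers off the fin, picked up the green crystal and set it on the pad. The first placing was about 2.5 mm off centre. I regripped the crystal with the tweezers, moved it and set it down again. Then I clipped the tweezers back on the fin, let go and moved the arm clear.

Last checks:
- **Green crystal:** it lies flat, with its centre within about 0.5 mm of the pad's in both cameras. For yaw, the two cameras disagree: the top fit gives −0.02 rad and the scene fit +0.07, against about +0.035 for the pad, so it is aligned to within about 3°.
- **Camera offset:** absolute positions from the two cameras differ by 2–4 mm, so I relied on positions measured relative to the pad within each camera.
- **Tweezers:** they stand upright, clamped on the fin. The arm released them at the same height (to about 0.1 mm) as when it first gripped them. They sit about 3 mm further along the fin, nearer its middle.
- **Amber and violet crystals:** unmoved, to about 0.1 pixel.
- **Forces:** the wrist readings I saw stayed around 2 N or less.

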